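# Wind the router up for a bit change

### The job

Get the router ready for a bit change: take the crank from its hole in the tool block, lower it through the port in the router plate and feel gently for the hidden hex until the socket drops fully home, then wind it clockwise until the router meets its top stop. Do not force the crank, neither while its socket still sits on top of the hex nor against the stop. Finally draw the crank out and stand it back upright in its own hole, leaving the other tools in the block and the brass bar on the router where they are.

Things in the scene. Friction and masses are not known exactly. Their poses are not given: they have to be found in the camera images.
- router: Router station fixed on the bench: plywood plinth with a grey top 300 x 400 mm, 120 mm high, an aluminium plate 190 x 270 mm flush in it, a 58 mm high wooden fence along its far side. Origin under its centre, on the bench; x points to the fence, y along it to the left, z up. The bit stands at x 0, y +20 mm. Fixed.
- port (a point): Centre of the crank port in the router plate, level with the plate's top: a round hole 36 mm across with a steel rim, at the plate's right near corner, 125 mm from the bit. Axes as the router's. The hidden hex stands on its axis below. Seated fully home, the crank's foot is 36 mm below this point; resting on top of the hex, 20 mm.
- post (a point): Centre of the top shoulder of the hidden hex post, 20 mm below the port (axes as the router's, not the hex's). 22 mm across flats, 16 mm tall, with a bullet nose 6 mm higher (22 mm wide at its foot, 13 mm at its tip) that centres the socket. Which way its flats face is unknown and differs each time. It needs about 0.25 N m to turn (4 N at the knob), so it stays put under a light touch.
- crank_foot (a point): Centre of the socket's mouth, the lowest point of the loose steel crank (about 0.4 kg). The socket is hexagonal, 23 mm across flats inside, 31 mm over its corners outside, 20 mm deep; above it a 16 mm shaft, a hub, an arm, a knob. x points along the arm from hub to knob, z up the shaft; two of the socket's flats face +x and -x.
- crank_hub (a point): Middle of the crank's hub, on the shaft's axis 85 mm above the foot, to be gripped across the arm: a plain cylinder 30 mm across, from 62 to 100 mm above the foot. The flat arm (16 mm wide, 10 mm thick, 73 to 83 mm above the foot) leaves it along x. Axes as at the foot.
- knob (a point): Middle of the crank's black knob: an upright grip 27 mm across and 50 mm tall (90 to 140 mm above the foot) at the end of the arm, 60 mm from the shaft's axis; this point is 116 mm above the foot. The knob spins freely on its own pin, so its x and y axes mean nothing.
- lift (a joint): Height of the router on its lift, m: 0 lowest, 0.030 just touching the top stop, a stiff rubber washer. One clockwise turn of the crank (seen from above) raises it 12 mm; 0.7 to 1.2 turns are needed. It stays where it is left. Against the washer the crank's effort climbs by about 3 N m per radian.
- rack_hole (a point): Centre of the mouth of the crank's hole in the wooden tool block, level with the block's top, 45 mm above the bench: 37 mm across, 30 mm deep. At the start the crank's foot stands on its floor. The block is fixed, 80 x 200 x 45 mm; z up, y along the block towards the two other tools.
- screwdriver: Screwdriver standing in the tool block, 85 mm from the crank's hole: grey handle 28 mm across, 88 mm tall. Origin at the foot of the handle, on the block's top. To be left alone.
- tee_key: T-handled key standing in the tool block, 129 mm from the crank's hole: 77 mm tall, black bar 72 mm long. Origin at the foot of its collar, on the block's top. To be left alone.
- setup_bar: Brass set-up bar, 12 x 80 x 19 mm, lying on the left part of the router's top. Origin at the centre of its underside. To be left alone.

How it is judged:
On the way, in this order (a step that is already met when the one before it is completed fails the run):
1. the crank's socket is fully down over the hidden hex (z of crank_foot in the frame of port below -0.032 m and horizontal distance between crank_foot and port below 0.006 m), for 0.2 s.
2. the router is wound up to its top stop (value of joint lift above 0.0295 m), for 0.2 s.
At the end, for the whole second after the job is handed in: The router is at its top stop (lift above 0.0295), the crank stands still in its hole in the tool block (foot within 8 mm of the hole's axis and 24 mm or more below its mouth, shaft within 0.15 rad of upright), and screwdriver, T-key and brass bar are within 10 mm of where they were (value of joint lift above 0.0295 m and horizontal distance between crank_foot and rack_hole below 0.008 m and z of crank_foot in the frame of rack_hole below -0.024 m and angle between crank_foot's own z axis and vertical below 0.15 rad and linear speed of crank below 0.02 m/s and distance of each of screwdriver, tee_key, setup_bar from where it was at the start of the episode below 0.01 m); the robot touches nothing.
It fails at once if the crank is pressed on the router plate or on top of the hex with more than 30 N, before the socket has dropped over the hex (contact force between crank and router above 30 N and z of crank_foot in the frame of port above -0.024 m).
It fails at once if the lift is strained against its top stop, the washer squeezed by more than 0.7 mm (value of joint lift above 0.0307 m).
It fails at once if a tool in the block or the brass bar is knocked away (distance of any of screwdriver, tee_key, setup_bar from where it was at the start of the episode above 0.03 m).
It also fails if it takes over 72 s, if anything falls off the work surface, if the arm or the gripper's body presses on something with over 40 N, if the wrist force passes 120 N, or if a joint passes its speed limit or range.

### The arm

A 6-joint arm with a two-finger parallel gripper is mounted at the origin on the work surface. World frame = base frame: x ahead of the robot, y to its left, z up, the work surface at z = 0. Lengths are in m, angles in rad, forces in N, time in s.
With the tool pointing down it reaches from about 0.25 to 0.775 m from the base axis. Payload 4 kg.
Tool frame: the origin (TCP) lies on the centre line of the jaws, within the pads' length; the fingertips stand 17 mm ahead of it and the grasp point (between the pads) lies 2 mm behind it; z points along the fingers, y is the direction in which the jaws open and shut (so a half turn about z gives the same grasp; the last joint's range is limited). The gripper opens to 94 mm and grips with 3 to 60 N. Pads are 16 mm wide; open, the fingers measure 119 mm over their backs; the gripper's body (75 mm by 177 mm) begins 78 mm behind the grasp point.
Start: joints at [1.061, 0.087, 1.371, -0, 1.684, -0.103], TCP at [0.218, 0.505, 0.197] pointing down, gripper open.
Joint ranges: [-3.1, 3.1], [-0.76, 2.03], [0.27, 2.55], [-1.08, 4.22], [0.17, 2.65], [-2.57, 2.57]. Speed limits (rad/s): [2.79, 2.79, 3.14, 3.14, 3.14, 3.14].

### API

Orientations are given as a unit quaternion [x, y, z, w].
In Python, from cell import read_state, camera, env gives the robot as it stands.
- The arm moves only by the shell command python3 -m pendant 'ROWS' [OPENING] [FORCE]. ROWS is JSON, one flat list of numbers, 4 for each row, row after row: the shift along the world's x, y, z in cm, then the turn about the world's z in degrees. In form: [dx, dy, dz, spin, dx, dy, dz, spin, ...]. A call has exactly 8 rows; each row is the pose to reach, as a shift and turn from the pose commanded when the call began; what a row does not reach only later rows make up. A row lasts 1/8 s, in which the tool goes at most 62.5 mm and 10.7 degrees, less where a joint would pass 70% of its speed; a pose out of reach is approached as far as the arm can. A call with a gripper value outside its range is refused whole. OPENING is the opening, from 0 (shut) to 1 (fully open), set as the call begins (- or left out, the last holds). The fingers move at their own pace and stop on an object; FORCE is the grip in N (left out, the last holds). Time passes only in rows, so rows that repeat a pose let the fingers close, or fill a call up. It gives the time, the measured TCP pose, the force and the opening at its end, in the units of the state.
- read_state(): the state, without advancing time (a new reading comes with each control period).
- camera(name): name is "scene" or "top" or "wrist"; returns a dict with "color" (480x640x3 uint8, red, green, blue), "fx", "fy", "cx", "cy" (pixels), "R" (3x3) and "t" (3): a world point X has camera coordinates R X + t. Camera axes: x right, y down, z forward; pixel columns grow to the right and rows downward; lengths in m; the calibration is good to about 2 mm. A picture is of the moment at which its call begins. There is no depth.
- env.sign_off(): hands the job in, once; it reports no verdict.
The state is a dict: "t": time; "joint_pos": joint angles; "joint_vel": joint speeds; "tau": joint torques, N m; "tcp_pos": TCP position; "eef_rot": TCP orientation; "contact_force": force on the tool from outside, world axes, zero at the start; "ft_torque": the same for the moment, N m; "width": opening from 0.0 (shut) to 1.0 (fully open).
Only numpy, scipy, OpenCV 4.12 (cv2) and the standard library are available. Lean on these libraries where they do the work, as an engineer would, in place of code of your own. Each camera call takes 0.05 s, during which the arm holds its last target.

## Working session

There is one attempt and no reset: what is moved stays moved. The work goes in short steps, Python scripts to look and compute and a shell command to move; the robot and the scene stay as the last step left them, time stands still between calls to the robot, and variables do not carry over. Pictures are saved under pics/ and viewed, and the job is handed in when it is done.

```bash
ls; mkdir -p pics; python3 - <<'E'
from cell import read_state,camera
import cv2
s=read_state();print(s)
for n in("scene","top","wrist"):
    c=camera(n);cv2.imwrite(f"pics/{n}0.png",c["color"][:,:,::-1]);print(n,c["fx"],c["cx"],c["cy"],c["R"],c["t"])
E
```

```text
pics
{'t': 0.0, 'joint_pos': array([ 1.06090647e+00,  8.79506017e-02,  1.37223008e+00, -2.42411876e-05,
        1.68359752e+00, -1.03130650e-01]), 'joint_vel': array([-0.00105661,  0.00054609,  0.00151345, -0.00046138,  0.00072741,
        0.00089919]), 'tau': array([-2.21529745e-04, -3.40200198e+01, -3.02417421e+01,  7.17647793e-02,
        3.32320004e-02, -1.52862804e-04]), 'tcp_pos': array([0.21735064, 0.50461817, 0.19531887]), 'eef_rot': array([ 2.01981627e-01,  9.79388701e-01, -1.04547777e-03, -3.18243057e-04]), 'contact_force': array([ 0.19136393,  0.63688659, -0.68977724]), 'ft_torque': array([0.00857164, 0.01719701, 0.01503425]), 'width': 1.0000646190989466}
scene 486.3711223245394 322.3769147934479 238.69204274576853 [[ 0.45296221  0.89152912 -0.00103115]
 [ 0.59045075 -0.30085848 -0.74890058]
 [-0.66797691  0.33861482 -0.66268156]] [-0.15916527 -0.23757502  1.36819244]
top 559.3545651332125 326.96549702132967 244.06905493793718 [[-0.15429394 -0.98802399  0.00140632]
 [-0.95975096  0.14954033 -0.23773048]
 [ 0.23467311 -0.03803009 -0.97133014]] [-0.02269413  0.51523981  1.00659057]
wrist 431.4343678437998 323.08459782333796 240.66116363855298 [[ 0.39576204  0.91835146 -0.00173151]
 [ 0.88507979 -0.38091939  0.26745876]
 [ 0.24496158 -0.10738255 -0.96356775]] [-0.5480456  -0.02834764  0.39079313]
```

View pics/scene0.png

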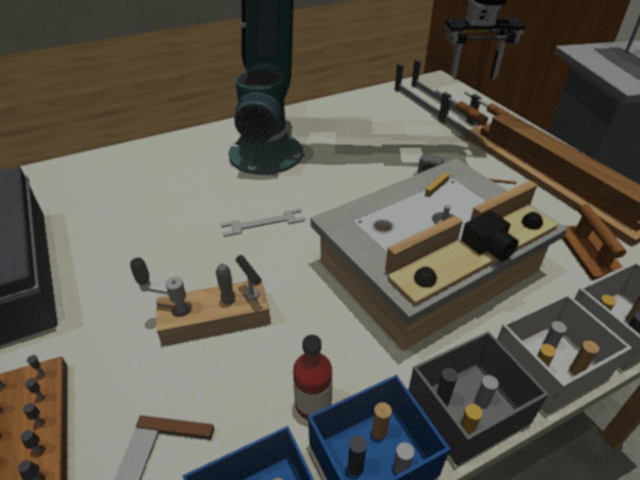

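View pics/top0.png

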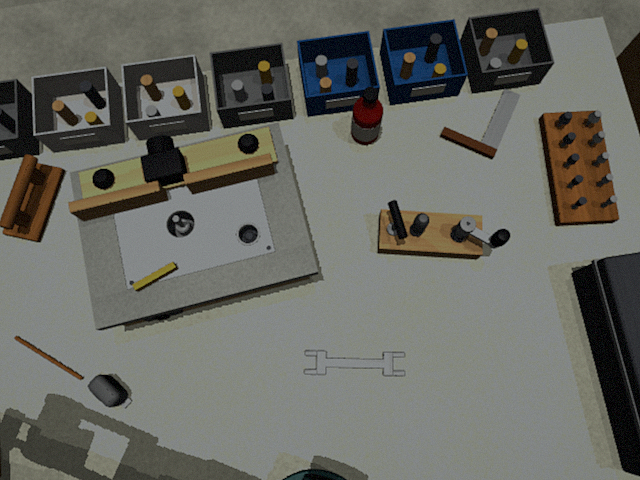

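View pics/wrist0.png

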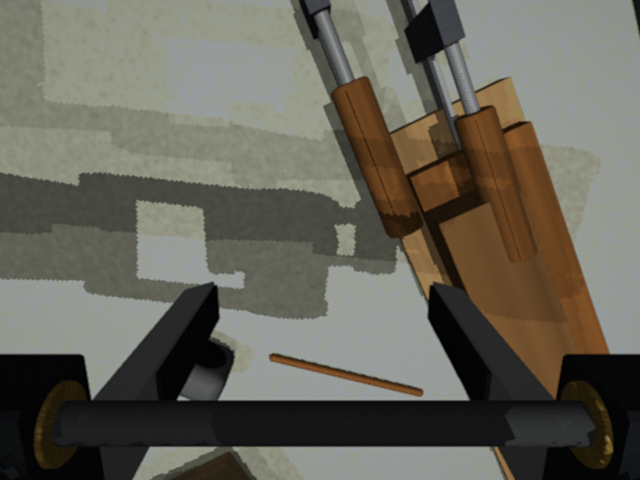

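Top view: port near (248,234), bit near (180,224), crank hub near (464,229), knob near (500,237), screwdriver (420,224), T-key (397,220). I'll zoom in.

```bash
python3 - <<'E'
import cv2
a=cv2.imread("pics/top0.png")
b=cv2.resize(a[195:270,370:520],None,fx=5,fy=5,interpolation=cv2.INTER_CUBIC)
b=cv2.convertScaleAbs(b,alpha=1.4,beta=10)
cv2.imwrite("pics/topcrank.png",b)
b=cv2.resize(a[190:270,150:290],None,fx=5,fy=5,interpolation=cv2.INTER_CUBIC)
cv2.imwrite("pics/topport.png",b)
a=cv2.imread("pics/scene0.png")
b=cv2.resize(a[245:345,120:280],None,fx=5,fy=5,interpolation=cv2.INTER_CUBIC)
cv2.imwrite("pics/sccrank.png",cv2.convertScaleAbs(b,alpha=1.4,beta=10))
E
```

```text
(no output)
```

View pics/topcrank.png

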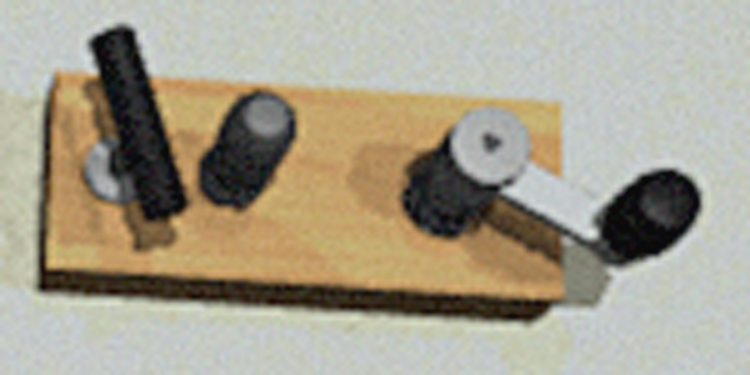

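View pics/topport.png

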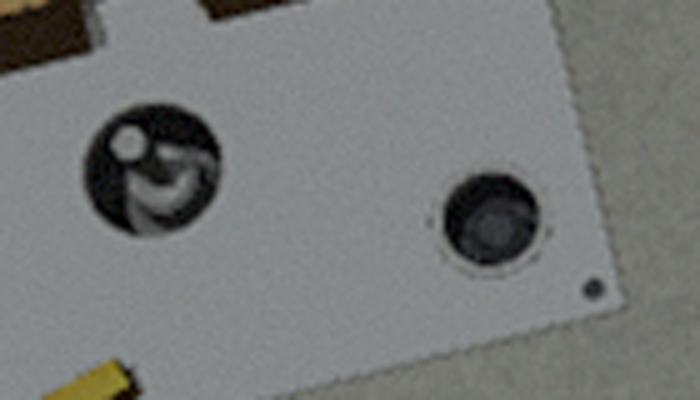

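View pics/sccrank.png

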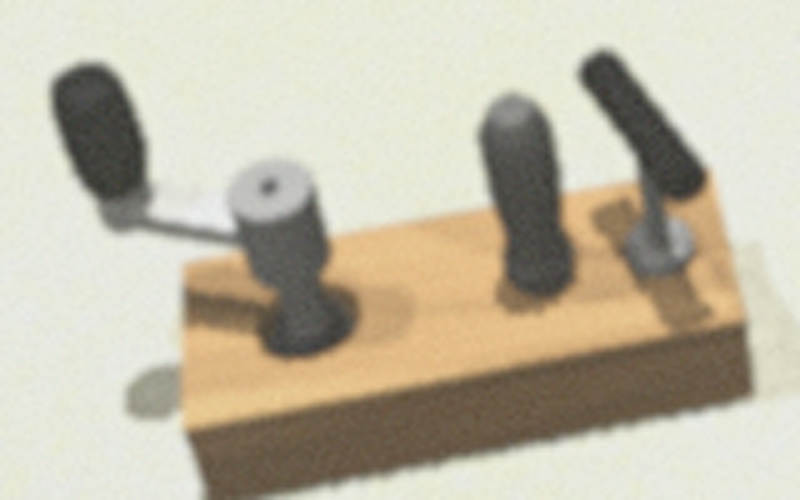

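```bash
cat > h.py <<'E'
import numpy as np
def ray(c,u,v):
    R=np.array(c["R"]);t=np.array(c["t"]);o=-R.T@t
    d=R.T@np.array([(u-c["cx"])/c["fx"],(v-c["cy"])/c["fy"],1]);return o,d/np.linalg.norm(d)
def onz(c,u,v,z):
    o,d=ray(c,u,v);return o+d*(z-o[2])/d[2]
def tri(r1,r2):
    A=np.zeros((3,3));b=np.zeros(3)
    for o,d in(r1,r2):
        P=np.eye(3)-np.outer(d,d);A+=P;b+=P@o
    x=np.linalg.solve(A,b);return x,[np.linalg.norm((np.eye(3)-np.outer(d,d))@(x-o)) for o,d in(r1,r2)]
E
python3 - <<'E'
from cell import camera
from h import *
import cv2
T=camera("top");S=camera("scene")
np.set_printoptions(precision=4,suppress=True)
hub=onz(T,467.6,223.2,.115);print("hub top",hub,onz(S,173.6,282,.115),tri(ray(T,467.6,223.2),ray(S,173.6,282)))
k=[onz(T,503,235,.155),onz(S,138,259.5,.155)];print("knob",k,tri(ray(T,503,235),ray(S,138,259.5)))
print("port top",onz(T,248.2,233.8,.12),onz(T,248.2,233.8,.12))
# scene port ellipse
g=cv2.cvtColor(S["color"],cv2.COLOR_RGB2GRAY)
cv2.imwrite("pics/scport.png",cv2.resize(S["color"][170:290,330:470,::-1],None,fx=5,fy=5,interpolation=cv2.INTER_CUBIC))
# dark blob of port in top
gt=cv2.cvtColor(T["color"],cv2.COLOR_RGB2GRAY)
for nm,G,C,(x0,x1,y0,y1) in(("top",gt,T,(232,265,218,250)),("sc",g,S,(366,402,214,238))):
    sub=cv2.GaussianBlur(G[y0:y1,x0:x1],(3,3),0)
    th,m=cv2.threshold(sub,0,255,cv2.THRESH_BINARY_INV+cv2.THRESH_OTSU)
    cs,_=cv2.findContours(m,cv2.RETR_EXTERNAL,cv2.CHAIN_APPROX_NONE)
    cmx=max(cs,key=cv2.contourArea);e=cv2.fitEllipse(cmx);print(nm,th,e)
    u,v=e[0][0]+x0,e[0][1]+y0;print(u,v,onz(C,u,v,.12))
E
```

```text
hub top [ 0.492  -0.3602  0.115 ] [ 0.4917 -0.3599  0.115 ] (array([ 0.492 , -0.3601,  0.1153]), [np.float64(9.628274296943384e-05), np.float64(9.628274296941642e-05)])
knob [array([ 0.4519, -0.4047,  0.155 ]), array([ 0.4535, -0.403 ,  0.155 ])] (array([ 0.4522, -0.4039,  0.1544]), [np.float64(0.0009757255892542334), np.float64(0.0009757255892541682)])
port top [0.5325 0.0385 0.12  ] [0.5325 0.0385 0.12  ]
top 83.0 ((15.833709716796875, 15.243170738220215), (17.764385223388672, 18.71198272705078), 66.50662231445312)
247.83370971679688 233.24317073822021 [0.5336 0.039  0.12  ]
sc 116.0 ((16.72309112548828, 11.648255348205566), (11.35367488861084, 18.775928497314453), 93.61560821533203)
382.7230911254883 225.64825534820557 [0.532  0.0401 0.12  ]
```

View pics/scport.png

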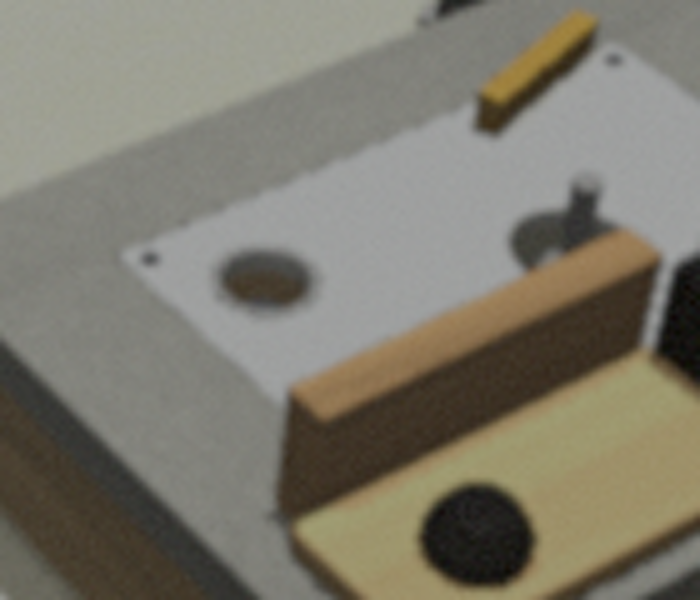

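The scene view shows the port at about (383,226) and the knob at (138,260). Both views put the hub at (0.492,-0.360) with the arm at about -132°, and the port at about (0.533,0.039). I'm moving towards the hub now.

```bash
python3 -m pendant '[1,-3,4,-10, 3,-8,7,-20, 5,-14,8,-30, 7,-20,8,-40, 9,-26,8,-50, 11,-32,8,-60, 13,-38,8,-70, 14,-43,8,-75]' 1 && python3 -m pendant '[1,-5,0,-8, 3,-11,0,-16, 5,-17,0,-24, 7,-23,0,-32, 9,-29,0,-33.7, 11,-35,0,-33.7, 13,-41,0,-33.7, 13.4,-43.5,0,-33.7]' 1
```

```text
t: 1.25
tcp_pos: [0.3578, 0.0731, 0.2765]
eef_rot: [0.758, 0.653, 0.0, 0.0]
contact_force: [1.4, 0.2, 0.4]
width: 0.998
t: 2.25
tcp_pos: [0.4917, -0.3628, 0.2745]
eef_rot: [0.914, 0.406, -0.001, -0.001]
contact_force: [-0.4, -0.6, 0.7]
width: 0.998
```

```bash
python3 - <<'E'
from cell import read_state,camera
import cv2
from h import *
np.set_printoptions(precision=4,suppress=True)
s=read_state();print(s["tcp_pos"],s["eef_rot"],s["contact_force"])
c=camera("wrist");cv2.imwrite("pics/w1.png",c["color"][:,:,::-1])
def pix(c,X):
    p=np.array(c["R"])@X+c["t"];return p[0]/p[2]*c["fx"]+c["cx"],p[1]/p[2]*c["fy"]+c["cy"]
print(pix(c,np.array([.492,-.36,.115])),pix(c,np.array([.4522,-.404,.155])))
E
```

```text
[ 0.4917 -0.3628  0.2745] [ 0.914   0.4057 -0.0006 -0.001 ] [-0.4454 -0.6107  0.6519]
(np.float64(320.3234783203677), np.float64(215.2048207164436)) (np.float64(319.966316206945), np.float64(301.6879568865922))
```

View pics/w1.png

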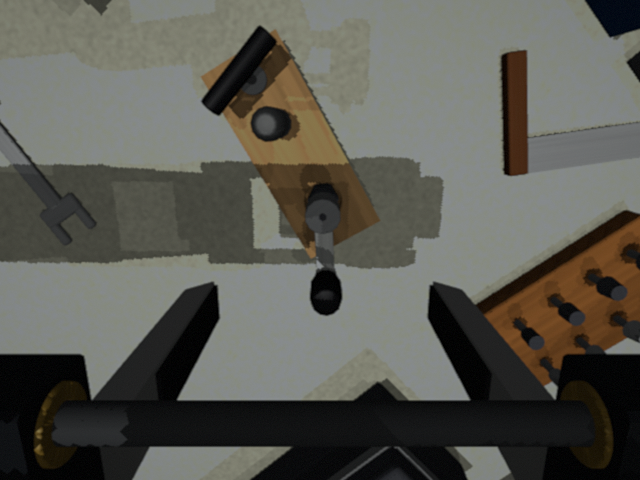

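```bash
python3 - <<'E'
from cell import read_state,camera
import cv2
from h import *
np.set_printoptions(precision=4,suppress=True)
c=camera("wrist");im=c["color"]
cv2.imwrite("pics/w1z.png",cv2.resize(im[170:330,260:400,::-1],None,fx=3.6,fy=3.6,interpolation=cv2.INTER_CUBIC))
h=onz(c,322.2,215.5,.115);k=onz(c,325.8,296,.155);print(h,k,np.degrees(np.arctan2(*(k-h)[1::-1])),np.linalg.norm((k-h)[:2]))
E
```

```text
[ 0.4928 -0.364   0.115 ] [ 0.4585 -0.406   0.155 ] -129.20218408377863 0.054246484818629016
```

View pics/w1z.png

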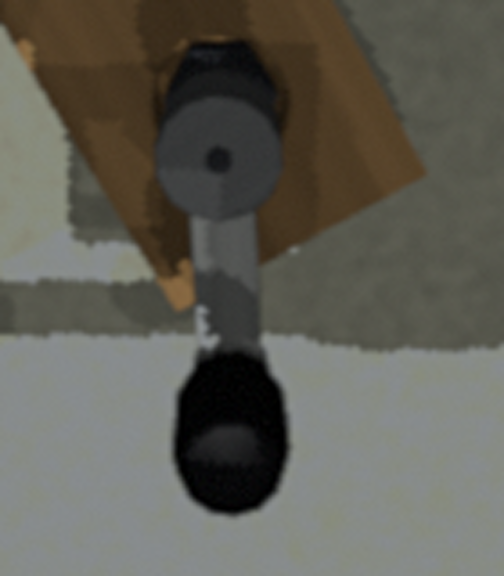

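```bash
python3 - <<'E'
from cell import read_state,camera
from h import *
np.set_printoptions(precision=4,suppress=True)
c=camera("wrist");s=read_state();print(s["tcp_pos"])
h=onz(c,320.5,213.4,.115);a=onz(c,260+223/3.6,170+218/3.6,.098);b=onz(c,260+231/3.6,170+345/3.6,.098);k=onz(c,323.3,297.8,.155)
d=b-a;print(h,k,np.degrees(np.arctan2(d[1],d[0])),np.degrees(np.arctan2(*(k-h)[1::-1])))
for p in((200,100),(400,100)):print(onz(c,*p,0))
print(c["R"],c["t"])
T=camera("top")
import cv2
cv2.imwrite("pics/top1.png",cv2.resize(T["color"][180:280,420:540,::-1],None,fx=5,fy=5,interpolation=cv2.INTER_CUBIC))
E
```

```text
[ 0.4913 -0.3608  0.275 ]
[ 0.4927 -0.3589  0.115 ] [ 0.4558 -0.4031  0.155 ] -128.76788085109243 -129.78443336339384
[ 0.4637 -0.2065  0.    ]
[ 0.6146 -0.3434  0.    ]
[[ 0.7405 -0.672  -0.0041]
 [-0.6463 -0.7139  0.2695]
 [-0.184  -0.1969 -0.963 ]] [-0.6076  0.0089  0.4846]
```

The wrist view shows the hub at (321,214) and the knob at (323,298). The hub is confirmed at (0.4925,-0.3595) with the arm at about -129.5°. I'll descend and grip.

```bash
python3 -m pendant '[0.1,0.1,-4,2.5, 0.1,0.1,-8,2.5, 0.1,0.1,-11.5,2.5, 0.1,0.1,-14.5,2.5, 0.1,0.1,-16.5,2.5, 0.1,0.1,-17.5,2.5, 0.1,0.1,-17.5,2.5, 0.1,0.1,-17.5,2.5]' 1 && python3 -m pendant '[0,0,0,0,0,0,0,0,0,0,0,0,0,0,0,0,0,0,0,0,0,0,0,0,0,0,0,0,0,0,0,0]' 0 30
python3 - <<'E'
from cell import read_state
s=read_state();print(s["tcp_pos"],s["contact_force"],s["ft_torque"],s["joint_pos"])
E
```

```text
t: 3.45
tcp_pos: [0.4933, -0.359, 0.1031]
eef_rot: [0.904, 0.427, 0.001, 0.001]
contact_force: [-0.3, 0.2, 0.5]
width: 0.998
t: 4.45
tcp_pos: [0.4927, -0.359, 0.1015]
eef_rot: [0.904, 0.426, 0.0, 0.0]
contact_force: [-0.6, 0.1, -0.3]
width: 0.301
[ 0.49268868 -0.35896736  0.10147759] [-0.61981658  0.11116734 -0.27469208] [-0.13880888  0.08782835 -0.02934773] [-7.22600245e-01  2.54043169e-01  1.36781104e+00 -6.66120542e-05
  1.51944121e+00 -3.30288957e-02]
```

```bash
python3 -m pendant '[0,0,1,0, 0,0,3,0, 0,0,6,0, 0,0,10,0, 0,0,14,0, 0,0,17,0, 0,0,18,0, 0,0,18,0]' - 40
python3 - <<'E'
from cell import read_state,camera
import cv2
s=read_state();print(s["tcp_pos"],s["contact_force"],s["ft_torque"],s["width"])
for n in("scene","top"):
    c=camera(n);cv2.imwrite(f"pics/{n}2.png",c["color"][:,:,::-1])
E
```

```text
t: 5.45
tcp_pos: [0.4926, -0.3589, 0.2813]
eef_rot: [0.904, 0.427, -0.0, -0.0]
contact_force: [-0.5, -0.9, -3.7]
width: 0.297
[ 0.4926135  -0.35885608  0.28127365] [-0.5033707  -0.89372718 -3.71113048] [-0.07302395  0.09590749  0.06513915] 0.2973547498351999
```

View pics/scene2.png

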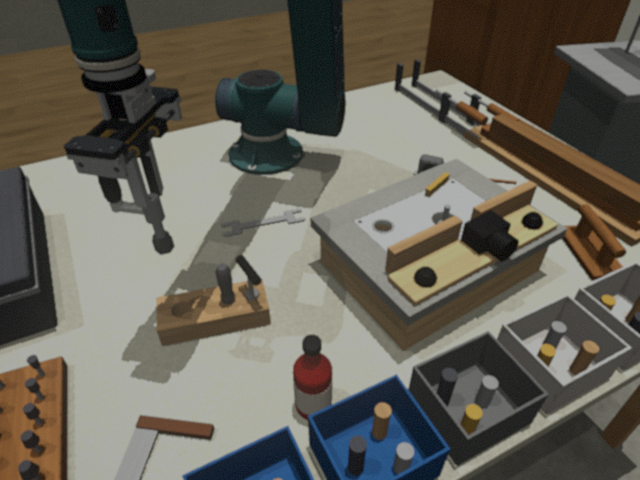

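View pics/top2.png

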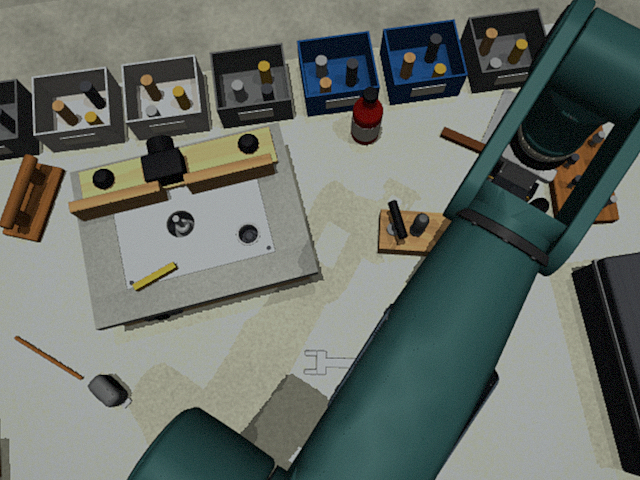

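The crank is held (about 4 N of weight) and the rack hole now shows at (182,309) in the scene view. Next I'll move to hover above the port, turning counter-clockwise to leave room for winding.

```bash
python3 -m pendant '[0.5,3,1,10, 1,8,1,20, 1.5,13,1,30, 2,18,1,40, 2.5,23,1,50, 3,28,1,60, 3.5,33,1,70, 4,36,1,80]' - 40 && python3 -m pendant '[0,2,0,10, 0,3.5,0,20, 0,3.8,0,30, 0,3.8,0,40, 0,3.8,0,50, 0,3.8,0,60, 0,3.8,0,70, 0,3.8,0,80]'
python3 - <<'E'
from cell import read_state,camera
import cv2
from h import *
np.set_printoptions(precision=4,suppress=True)
s=read_state();print(s["tcp_pos"],s["joint_pos"],s["width"])
for n in("scene","top","wrist"):
    c=camera(n);cv2.imwrite(f"pics/{n}3.png",c["color"][:,:,::-1])
    if n=="scene": print("hole",onz(c,182,309,.045))
    if n=="top":
        for p in((186,192),(275,167)):print("fence",onz(c,*p,.178))
    if n=="wrist":
        p=c["R"]@np.array([.533,.0393,.12])+c["t"];print(p[0]/p[2]*c["fx"]+c["cx"],p[1]/p[2]*c["fy"]+c["cy"])
E
```

```text
t: 6.55
tcp_pos: [0.5318, 0.0036, 0.2895]
eef_rot: [0.415, 0.91, -0.0, -0.002]
contact_force: [0.3, 0.0, -4.3]
width: 0.301
t: 7.55
tcp_pos: [0.5318, 0.0391, 0.2892]
eef_rot: [-0.266, 0.964, 0.001, -0.002]
contact_force: [0.1, -1.6, -3.7]
width: 0.3
[0.5318 0.0391 0.2892] [-0.0329  0.0539  1.224  -0.      1.8679 -2.1416] 0.30006366719832417
hole [ 0.4935 -0.3593  0.045 ]
fence [0.6072 0.1302 0.178 ]
fence [ 0.6293 -0.0286  0.178 ]
323.60570881944716 218.62262923359265
```

View pics/wrist3.png

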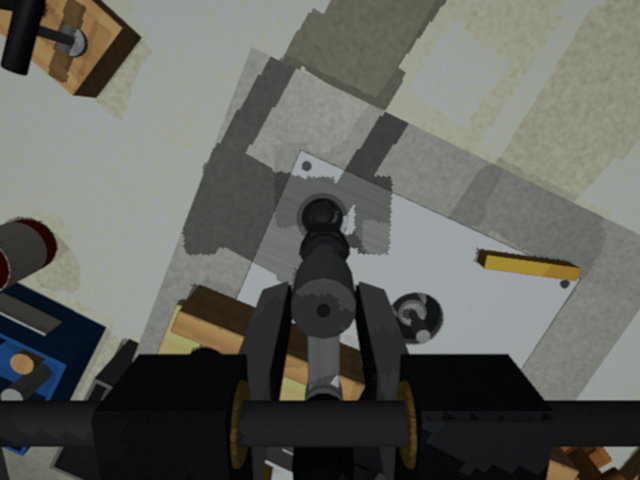

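View pics/scene3.png

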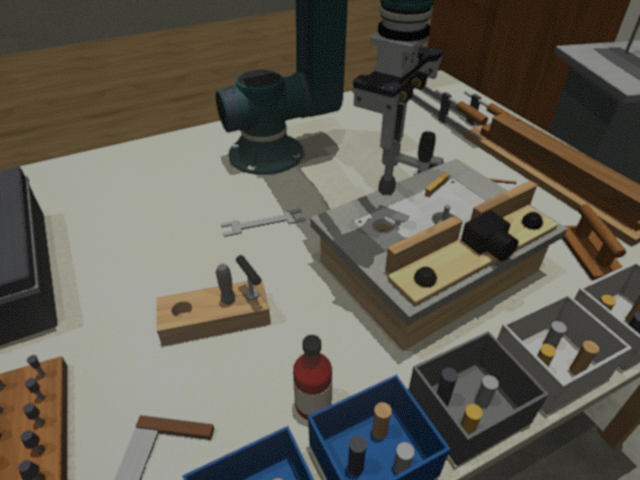

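View pics/top3.png

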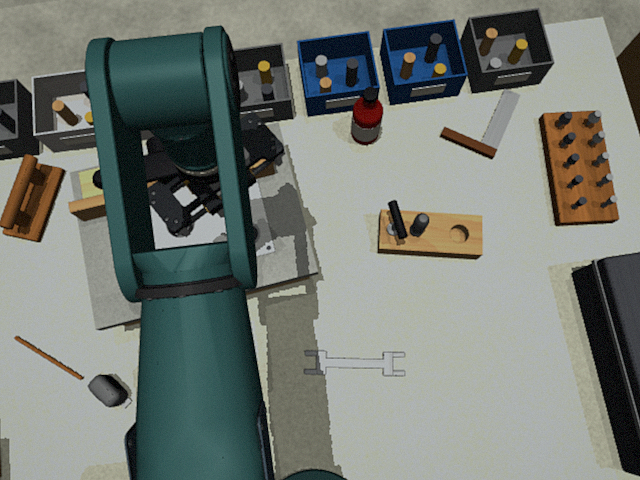

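The wrist view shows the socket at (322,213) roughly over the port rim. I'll zoom in to measure both.

```bash
python3 - <<'E'
import cv2
a=cv2.imread("pics/wrist3.png")[170:290,260:400]
cv2.imwrite("pics/w3z.png",cv2.convertScaleAbs(cv2.resize(a,None,fx=5,fy=5,interpolation=cv2.INTER_CUBIC),alpha=1.8,beta=10))
a=cv2.imread("pics/scene3.png")[150:250,330:470]
cv2.imwrite("pics/s3z.png",cv2.resize(a,None,fx=5,fy=5,interpolation=cv2.INTER_CUBIC))
E
```

```text
(no output)
```

View pics/w3z.png

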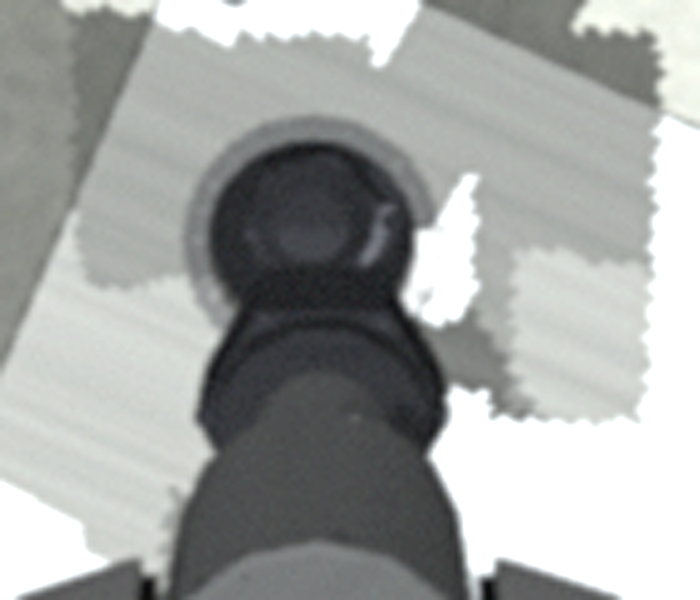

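View pics/s3z.png

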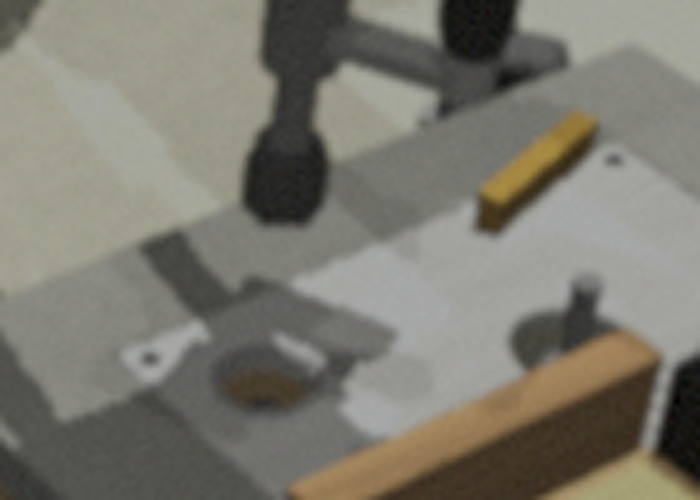

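```bash
python3 - <<'E'
from cell import read_state,camera
from h import *
import cv2
np.set_printoptions(precision=4,suppress=True)
c=camera("wrist");s=read_state();print(s["tcp_pos"],s["eef_rot"])
im=c["color"][170:290,260:400,::-1]
cv2.imwrite("pics/w4z.png",cv2.convertScaleAbs(cv2.resize(im,None,fx=5,fy=5,interpolation=cv2.INTER_CUBIC),alpha=1.8,beta=10))
print("port",onz(c,322.2,218,.12))
print("sock",onz(c,324.1,170+80,.2128),"hubtop",onz(c,323.3,310,.3028))
S=camera("scene");print("port sc",onz(S,330+263/5,150+379/5,.12),"foot sc",onz(S,330+283/5,150+207/5,.2028))
T=camera("top");cv2.imwrite("pics/t4z.png",cv2.resize(T["color"][200:260,410:500,::-1],None,fx=6,fy=6,interpolation=cv2.INTER_CUBIC))
R=c["R"];print(R)
E
```

```text
[0.5321 0.0391 0.29  ] [-0.2616  0.9652  0.0004 -0.0013]
port [0.5334 0.038  0.12  ]
sock [0.5333 0.0393 0.2128] hubtop [0.5343 0.0389 0.3028]
port sc [0.5323 0.0397 0.12  ] foot sc [0.5331 0.0399 0.2028]
[[-0.5049  0.8632  0.0028]
 [ 0.8326  0.4861  0.2656]
 [ 0.2279  0.1364 -0.9641]]
```

View pics/w4z.png

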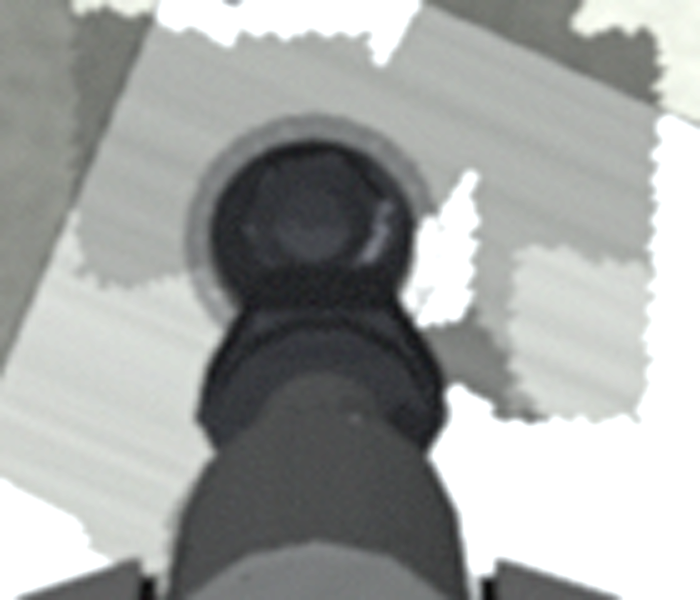

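View pics/t4z.png

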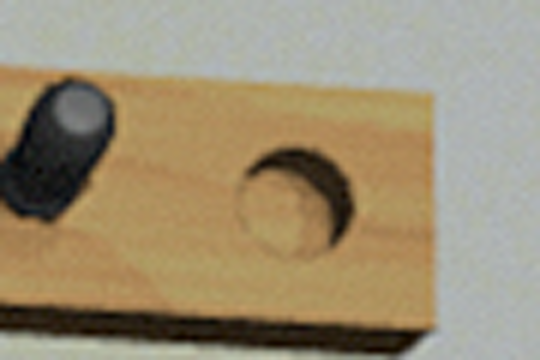

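Wrist and scene views agree to about 1 mm, so I'm nudging by (-0.3,-0.7) mm and lowering.

```bash
python3 -m pendant '[0,-0.07,-2,0, -0.03,-0.07,-4,0, -0.03,-0.07,-5.5,0, -0.03,-0.07,-6.5,0, -0.03,-0.07,-7.2,0, -0.03,-0.07,-7.6,0, -0.03,-0.07,-7.7,0, -0.03,-0.07,-7.7,0]'; python3 - <<'E'
from cell import read_state,camera
import cv2
from h import *
np.set_printoptions(precision=4,suppress=True)
s=read_state();print(s["tcp_pos"],s["contact_force"],s["ft_torque"])
c=camera("scene");cv2.imwrite("pics/s5z.png",cv2.resize(c["color"][150:250,330:470,::-1],None,fx=5,fy=5,interpolation=cv2.INTER_CUBIC))
c=camera("wrist");cv2.imwrite("pics/w5z.png",cv2.convertScaleAbs(cv2.resize(c["color"][170:290,260:400,::-1],None,fx=5,fy=5,interpolation=cv2.INTER_CUBIC),alpha=1.8,beta=10))
E
```

```text
t: 8.85
tcp_pos: [0.5325, 0.0384, 0.215]
eef_rot: [-0.263, 0.965, -0.0, 0.0]
contact_force: [0.6, -0.1, -3.1]
width: 0.299
[0.5325 0.0384 0.215 ] [ 0.5616 -0.1155 -3.089 ] [0.0542 0.0592 0.0168]
```

View pics/s5z.png

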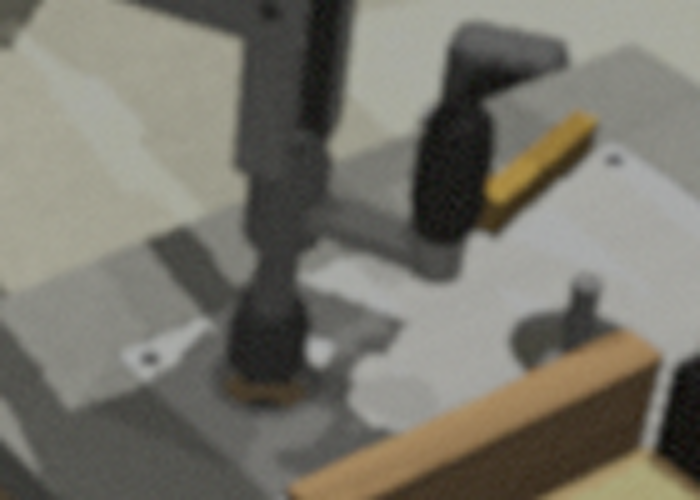

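View pics/w5z.png

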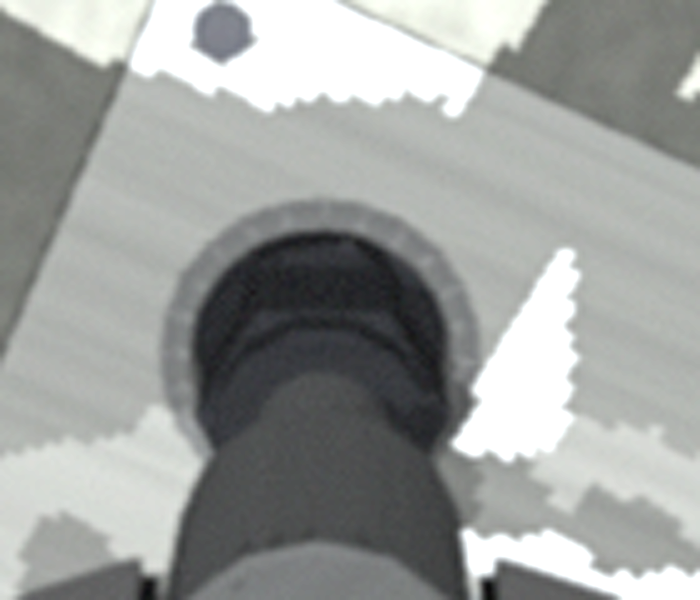

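Scene and wrist views show the socket centred over the port. I'll lower it slowly with a force check.

```bash
python3 -m pendant '[0,0,-0.2,0, 0,0,-0.4,0, 0,0,-0.6,0, 0,0,-0.8,0, 0,0,-1,0, 0,0,-1.2,0, 0,0,-1.3,0, 0,0,-1.3,0]'; python3 - <<'E'
from cell import read_state
s=read_state();print(s["tcp_pos"],s["contact_force"],s["ft_torque"])
E
```

```text
t: 9.95
tcp_pos: [0.5323, 0.0384, 0.2014]
eef_rot: [-0.263, 0.965, 0.0, -0.0]
contact_force: [-0.1, -0.5, -3.3]
width: 0.298
[0.53229042 0.03842731 0.20143536] [-0.14120133 -0.54177948 -3.33013242] [ 0.00932669  0.06560496 -0.01498766]
```

```bash
python3 -m pendant '[0,0,-0.15,0, 0,0,-0.3,0, 0,0,-0.45,0, 0,0,-0.6,0, 0,0,-0.75,0, 0,0,-0.9,0, 0,0,-1.0,0, 0,0,-1.0,0]' && python3 -m pendant '[0,0,-0.05,0, 0,0,-0.1,0, 0,0,-0.15,0, 0,0,-0.2,0, 0,0,-0.25,0, 0,0,-0.3,0, 0,0,-0.3,0, 0,0,-0.3,0]' ; python3 - <<'E'
from cell import read_state
s=read_state();print(s["tcp_pos"],s["contact_force"],s["ft_torque"])
E
```

```text
t: 10.95
tcp_pos: [0.5323, 0.0384, 0.1914]
eef_rot: [-0.263, 0.965, 0.0, -0.0]
contact_force: [-0.5, 0.1, -3.7]
width: 0.301
t: 11.95
tcp_pos: [0.5323, 0.0384, 0.1885]
eef_rot: [-0.263, 0.965, 0.0, -0.0]
contact_force: [0.1, -0.0, -3.8]
width: 0.3
[0.53233108 0.03840013 0.1885194 ] [ 0.13172503 -0.02763712 -3.77108918] [0.03110227 0.01106879 0.0586524 ]
```

```bash
python3 -m pendant '[0,0,-0.05,0, 0,0,-0.1,0, 0,0,-0.15,0, 0,0,-0.2,0, 0,0,-0.25,0, 0,0,-0.25,0, 0,0,-0.25,0, 0,0,-0.25,0]' ; python3 - <<'E'
from cell import read_state
s=read_state();print(s["tcp_pos"],s["contact_force"],s["ft_torque"])
E
```

```text
t: 12.95
tcp_pos: [0.5325, 0.0385, 0.1864]
eef_rot: [-0.263, 0.965, -0.0, 0.0]
contact_force: [-1.0, 1.2, -0.6]
width: 0.299
[0.53247401 0.03845742 0.18637847] [-0.98851499  1.19791131 -0.6351309 ] [0.08510679 0.09700624 0.04691696]
```

The socket touched down at the expected height (TCP 0.1864, load change about 3 N). Next I'll press lightly and feel clockwise.

```bash
python3 -m pendant '[0,0,-0.04,0, 0,0,-0.08,0, 0,0,-0.08,-3, 0,0,-0.08,-6, 0,0,-0.08,-9, 0,0,-0.08,-12, 0,0,-0.08,-15, 0,0,-0.08,-15]' ; python3 - <<'E'
from cell import read_state
s=read_state();print(s["tcp_pos"],s["contact_force"],s["ft_torque"])
E
```

```text
t: 13.95
tcp_pos: [0.5329, 0.0384, 0.186]
eef_rot: [-0.135, 0.991, -0.0, 0.001]
contact_force: [-0.6, 0.6, 3.3]
width: 0.298
[0.532888   0.03842365 0.18602917] [-0.56243155  0.61002941  3.31833996] [ 0.10653436 -0.04430329 -0.00245845]
```

```bash
python3 -m pendant '[0,0,-0.03,-2.5, 0,0,-0.03,-5, 0,0,-0.03,-7.5, 0,0,-0.03,-10, 0,0,-0.03,-12.5, 0,0,-0.03,-15, 0,0,-0.03,-17.5, 0,0,-0.03,-17.5]' ; python3 - <<'E'
from cell import read_state
s=read_state();print(s["tcp_pos"],s["contact_force"],s["ft_torque"])
E
```

```text
t: 14.95
tcp_pos: [0.5329, 0.0383, 0.1858]
eef_rot: [0.017, 1.0, -0.0, 0.001]
contact_force: [0.1, 0.3, 3.7]
width: 0.299
[0.53287159 0.03832886 0.1858184 ] [0.0733707  0.32482093 3.68623561] [ 0.06747831  0.0106056  -0.02567653]
```

```bash
python3 -m pendant '[0,0,-0.03,-2, 0,0,-0.03,-4, 0,0,-0.03,-6, 0,0,-0.03,-8, 0,0,-0.03,-10, 0,0,-0.03,-12, 0,0,-0.03,-14, 0,0,-0.03,-14]' ; python3 - <<'E'
from cell import read_state
s=read_state();print(s["tcp_pos"],s["contact_force"],s["ft_torque"])
E
```

```text
t: 15.95
tcp_pos: [0.5318, 0.0385, 0.1834]
eef_rot: [0.139, 0.99, -0.0, -0.001]
contact_force: [0.3, 1.0, -4.1]
width: 0.301
[0.53177923 0.03845868 0.1834407 ] [ 0.31995331  1.01069986 -4.09179023] [ 0.15017907 -0.06584198 -0.02345748]
```

It has dropped in (TCP z 0.1834, load back to the crank's own weight). Now lowering it home.

```bash
python3 -m pendant '[0,0,-0.1,0, 0,0,-0.2,0, 0,0,-0.3,0, 0,0,-0.4,0, 0,0,-0.5,0, 0,0,-0.5,0, 0,0,-0.5,0, 0,0,-0.5,0]' ; python3 - <<'E'
from cell import read_state
s=read_state();print(s["tcp_pos"],s["contact_force"],s["ft_torque"])
E
```

```text
t: 16.95
tcp_pos: [0.5323, 0.0384, 0.1796]
eef_rot: [0.139, 0.99, 0.0, -0.0]
contact_force: [-0.1, 1.0, -4.4]
width: 0.298
[0.53230173 0.0384105  0.17958415] [-0.09368947  0.98766535 -4.39868194] [0.10554575 0.0148075  0.00071527]
```

```bash
python3 -m pendant '[0,0,-0.15,0, 0,0,-0.3,0, 0,0,-0.45,0, 0,0,-0.6,0, 0,0,-0.7,0, 0,0,-0.8,0, 0,0,-0.85,0, 0,0,-0.85,0]' ; python3 - <<'E'
from cell import read_state
s=read_state();print(s["tcp_pos"],s["contact_force"],s["ft_torque"])
E
```

```text
t: 17.95
tcp_pos: [0.5327, 0.0384, 0.1719]
eef_rot: [0.139, 0.99, 0.0, 0.001]
contact_force: [-0.1, 1.0, -0.1]
width: 0.298
[0.53268141 0.03836974 0.17189992] [-0.11319291  1.01239973 -0.05720537] [ 0.02700922 -0.02041307  0.06073972]
```

```bash
python3 -m pendant '[0,0,-0.05,0, 0,0,-0.1,-1.5, 0,0,-0.15,-3, 0,0,-0.2,-4, 0,0,-0.2,-5, 0,0,-0.2,-6, 0,0,-0.2,-6, 0,0,-0.2,-6]' - 50 ; python3 - <<'E'
from cell import read_state,camera
import cv2
s=read_state();print(s["tcp_pos"],s["contact_force"],s["ft_torque"],s["eef_rot"])
c=camera("scene");cv2.imwrite("pics/s6z.png",cv2.resize(c["color"][150:270,310:470,::-1],None,fx=5,fy=5,interpolation=cv2.INTER_CUBIC))
E
```

```text
t: 18.95
tcp_pos: [0.5336, 0.0383, 0.1717]
eef_rot: [0.191, 0.982, 0.0, 0.002]
contact_force: [-1.1, 0.0, 8.1]
width: 0.299
[0.5336307  0.0382781  0.17173666] [-1.09623121  0.01828668  8.06155791] [-0.00157193  0.14283577  0.00036072] [1.91292556e-01 9.81529933e-01 3.23250374e-04 2.45855638e-03]
```

View pics/s6z.png

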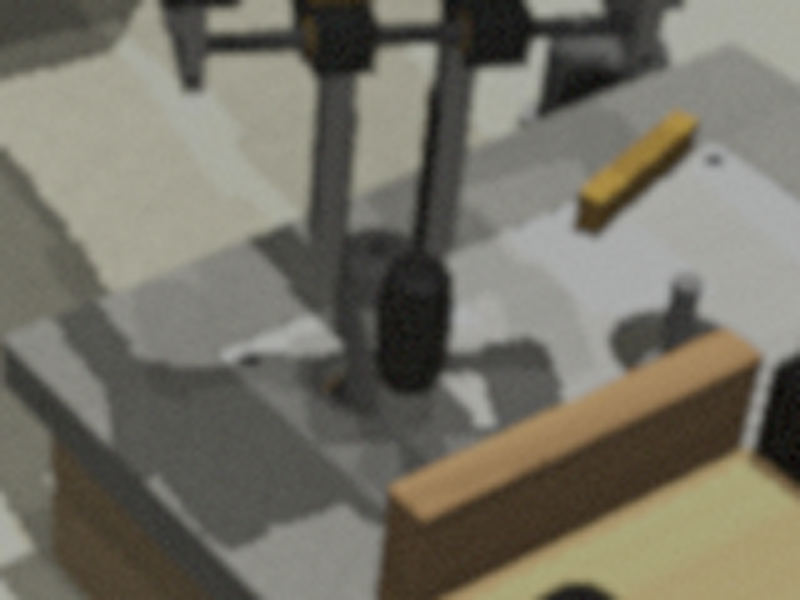

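The knob stands in front of the fence at (410,320) in the crop, and the crank is well down. Bottomed with about 12 N, foot about -35 mm. Next I'll wind clockwise and keep an eye on torque and height.

```bash
python3 -m pendant '[0,0,0,-5, 0,0,0,-10, 0,0,0,-15, 0,0,0,-20, 0,0,0,-25, 0,0,0,-30, 0,0,0,-35, 0,0,0,-40]' - 60 ; python3 - <<'E'
from cell import read_state
s=read_state();print(s["tcp_pos"],s["contact_force"],s["ft_torque"],s["joint_pos"][5])
E
```

```text
t: 20.0
tcp_pos: [0.5331, 0.0384, 0.1717]
eef_rot: [0.516, 0.856, 0.001, 0.002]
contact_force: [-1.6, 0.8, 8.2]
width: 0.293
[0.53311263 0.03843214 0.1716997 ] [-1.62573033  0.81563098  8.20461087] [-0.06628176  0.43140235  0.26056222] -0.5198426712547675
```

The torque about z is 0.26 N m, the winding resistance, so the hex is engaged. I'll continue.

```bash
python3 -m pendant '[0,0,0.05,-9, 0,0,0.05,-18, 0,0,0.05,-27, 0,0,0.05,-36, 0,0,0.05,-45, 0,0,0.05,-54, 0,0,0.05,-63, 0,0,0.05,-72]' ; python3 - <<'E'
from cell import read_state
s=read_state();print(s["tcp_pos"],s["contact_force"],s["ft_torque"],s["joint_pos"][5])
E
```

```text
t: 21.0
tcp_pos: [0.5329, 0.0392, 0.1717]
eef_rot: [0.921, 0.389, 0.002, 0.0]
contact_force: [-1.1, 2.2, 7.7]
width: 0.296
[0.53293763 0.03920167 0.17173836] [-1.09947413  2.22320832  7.6961538 ] [0.37345102 0.47355691 0.27607563] 0.7391945906748706
```

```bash
python3 -m pendant '[0,0,0,-10, 0,0,0,-20, 0,0,0,-30, 0,0,0,-40, 0,0,0,-50, 0,0,0,-60, 0,0,0,-70, 0,0,0,-80]' ; python3 -m pendant '[0,0,0,-5, 0,0,0,-10, 0,0,0,-14, 0,0,0,-14, 0,0,0.05,-14, 0,0,0.05,-14, 0,0,0.05,-14, 0,0,0.05,-14]' ;python3 - <<'E'
from cell import read_state,camera
import cv2
s=read_state();print(s["tcp_pos"],s["contact_force"],s["ft_torque"],s["joint_pos"])
c=camera("scene");cv2.imwrite("pics/s7z.png",cv2.resize(c["color"][130:270,310:470,::-1],None,fx=4,fy=4,interpolation=cv2.INTER_CUBIC))
E
```

```text
t: 22.0
tcp_pos: [0.5336, 0.0391, 0.1718]
eef_rot: [0.956, -0.295, 0.002, -0.001]
contact_force: [0.5, 1.6, 5.9]
width: 0.293
t: 23.0
tcp_pos: [0.5336, 0.039, 0.1718]
eef_rot: [0.914, -0.407, 0.002, -0.001]
contact_force: [0.0, 1.7, 6.1]
width: 0.294
[0.53360386 0.0390033  0.1717751 ] [0.01411694 1.71514053 6.07766929] [ 0.41539178 -0.09269394  0.15892957] [-3.37719948e-02  5.66703883e-02  1.45199434e+00  1.10993581e-03
  1.62885990e+00  2.37470345e+00]
```

View pics/s7z.png

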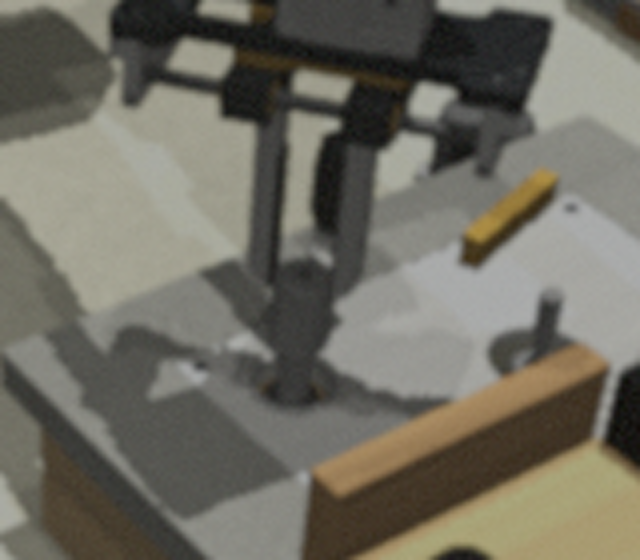

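The picture shows the hub top at about (305,268) in the crop, with the fingertips near y=285. I'll check this against projected points.

```bash
python3 - <<'E'
from cell import read_state,camera
import cv2
from h import *
c=camera("scene");s=read_state();x,y,z=s["tcp_pos"]
def pj(X):
    p=c["R"]@np.array(X)+c["t"];return np.round([(p[0]/p[2]*c["fx"]+c["cx"]-310)*4,(p[1]/p[2]*c["fy"]+c["cy"]-130)*4],0)
for n,zz in(("hubtop if seated",.184),("hubtop if grip kept",z+.0135),("hubbot seated",.146),("plate",.12),("tip z",z-.017),("tcp",z)):print(n,pj([.533,.039,zz]))
yaw=np.radians(-138)
for sg in(1,-1):print("tip",pj([x+sg*.015*np.cos(yaw),y+sg*.015*np.sin(yaw),z-.017]))
cv2.imwrite("pics/s8z.png",cv2.resize(c["color"][180:240,350:420,::-1],None,fx=8,fy=8,interpolation=cv2.INTER_CUBIC))
E
```

```text
hubtop if seated [301. 279.]
hubtop if grip kept [301. 277.]
hubbot seated [294. 343.]
plate [290. 384.]
tip z [296. 328.]
tcp [299. 300.]
tip [266. 322.]
tip [327. 336.]
```

View pics/s8z.png

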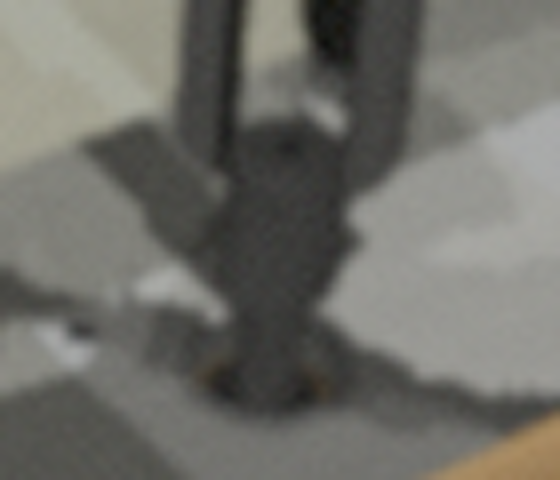

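```bash
python3 - <<'E'
from cell import camera
import cv2,numpy as np
c=camera("wrist");a=cv2.imread("pics/wrist3.png")[250:410,240:400];b=c["color"][250:410,240:400,::-1]
cv2.imwrite("pics/w8.png",cv2.convertScaleAbs(cv2.resize(np.hstack([a,b]),None,fx=2.5,fy=2.5,interpolation=cv2.INTER_CUBIC),alpha=2.2,beta=20))
c=camera("scene");cv2.imwrite("pics/s9z.png",cv2.convertScaleAbs(cv2.resize(c["color"][180:240,350:420,::-1],None,fx=8,fy=8,interpolation=cv2.INTER_CUBIC),alpha=3,beta=-60))
E
```

```text
(no output)
```

View pics/w8.png

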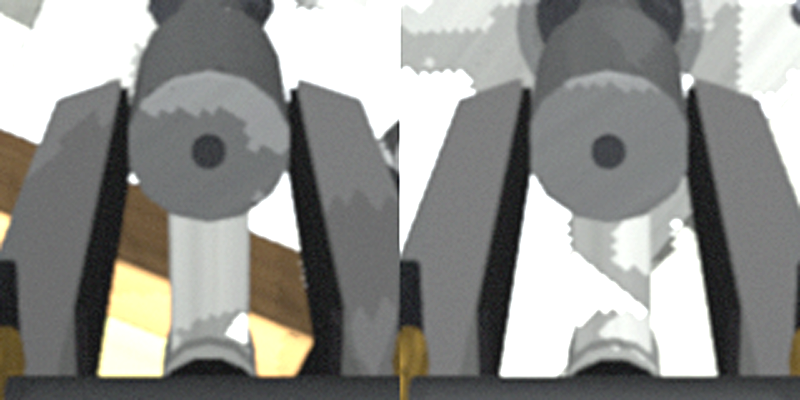

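View pics/s9z.png

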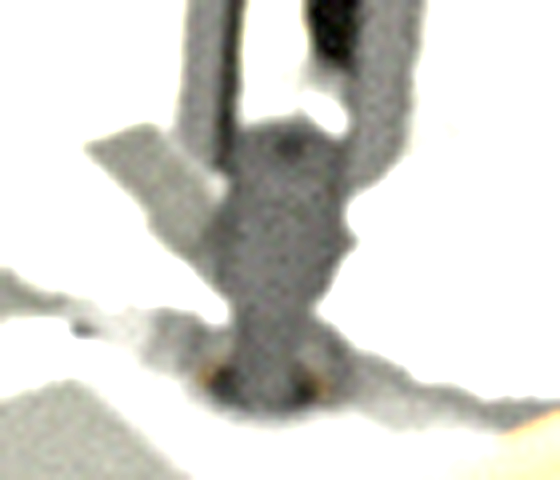

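The wrist view shows the hub in the same place in the grip as at pick-up (hub hole at (323,310)), so there's been no slip. The lift is partly wound, about 200°. Now I'll release, rise just over the arm (staying inside the knob), turn back 180° and regrip.

```bash
python3 -m pendant '[0,0,0.1,0, 0,0,0.1,0, 0,0,0.1,0, 0,0,0.5,0, 0,0,1.2,0, 0,0,2,0, 0,0,2.6,0, 0,0,2.6,0]' 0.5; python3 - <<'E'
from cell import read_state,camera
import cv2
s=read_state();print(s["tcp_pos"],s["contact_force"],s["ft_torque"],s["width"])
for n,k in(("wrist",(220,420,190,450)),("scene",(150,270,320,480))):
    c=camera(n);a=c["color"][k[0]:k[1],k[2]:k[3],::-1];cv2.imwrite(f"pics/{n}10.png",cv2.convertScaleAbs(cv2.resize(a,None,fx=3,fy=3,interpolation=cv2.INTER_CUBIC),alpha=1.8))
E
```

```text
t: 24.2
tcp_pos: [0.5328, 0.0384, 0.1971]
eef_rot: [0.914, -0.407, 0.001, -0.0]
contact_force: [0.1, 0.2, -0.4]
width: 0.501
[0.53278514 0.03842975 0.19712874] [ 0.13451387  0.2326631  -0.36435239] [0.05011342 0.10468538 0.04306824] 0.5008057274081644
```

View pics/wrist10.png

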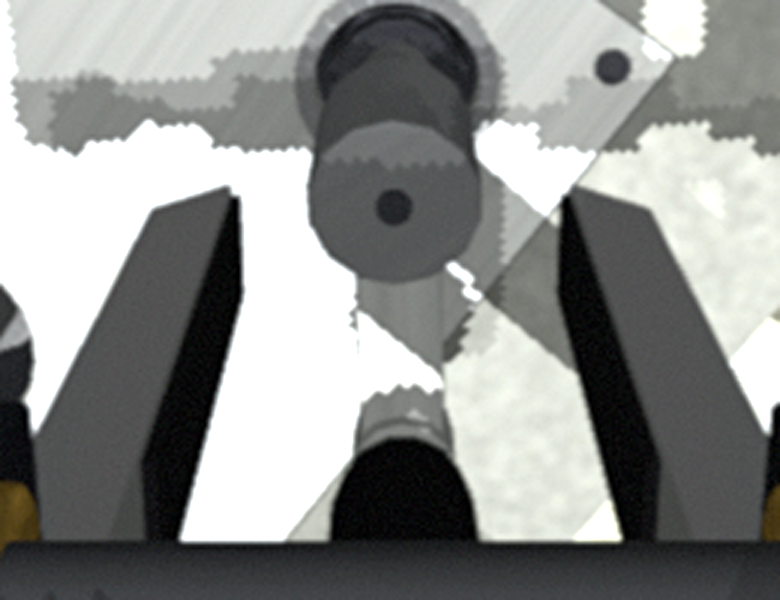

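View pics/scene10.png

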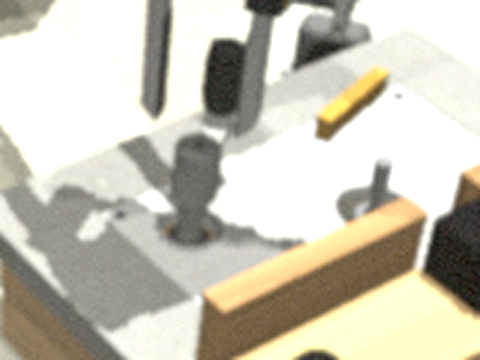

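The crank stands upright in the port, the fingers are clear, and the hub height matches the fully seated prediction. I'll turn back 180° and lower.

```bash
python3 -m pendant '[0,0,0,10,0,0,0,20,0,0,0,30,0,0,0,40,0,0,0,50,0,0,0,60,0,0,0,70,0,0,0,80]' && python3 -m pendant '[0,0,0,10,0,0,0,20,0,0,0,30,0,0,0,40,0,0,0,50,0,0,0,60,0,0,0,70,0,0,0,80]' && python3 -m pendant '[0,0,0,10,0,0,0,20,0,0,0,20,0,0,-0.6,20,0,0,-1.2,20,0,0,-1.8,20,0,0,-2.4,20,0,0,-2.5,20]'; python3 - <<'E'
from cell import read_state,camera
import cv2
s=read_state();print(s["tcp_pos"],s["contact_force"],s["ft_torque"],s["joint_pos"][5])
for n,k in(("wrist",(220,420,190,450)),):
    c=camera(n);a=c["color"][k[0]:k[1],k[2]:k[3],::-1];cv2.imwrite(f"pics/{n}11.png",cv2.convertScaleAbs(cv2.resize(a,None,fx=3,fy=3,interpolation=cv2.INTER_CUBIC),alpha=1.8))
E
```

```text
t: 25.3
tcp_pos: [0.5321, 0.0384, 0.1956]
eef_rot: [0.96, 0.278, -0.0, -0.0]
contact_force: [0.1, 0.1, 0.0]
width: 0.503
t: 26.3
tcp_pos: [0.5321, 0.0384, 0.1956]
eef_rot: [0.557, 0.831, -0.0, -0.0]
contact_force: [-0.4, -0.1, -0.3]
width: 0.498
t: 27.3
tcp_pos: [0.532, 0.0384, 0.1703]
eef_rot: [0.407, 0.913, -0.0, -0.001]
contact_force: [-0.5, 0.2, -0.1]
width: 0.5
[0.53195666 0.03844932 0.17030562] [-0.53870846  0.21162268 -0.08892366] [-0.01984931  0.03241211  0.03387805] -0.7668932302478902
```

View pics/wrist11.png

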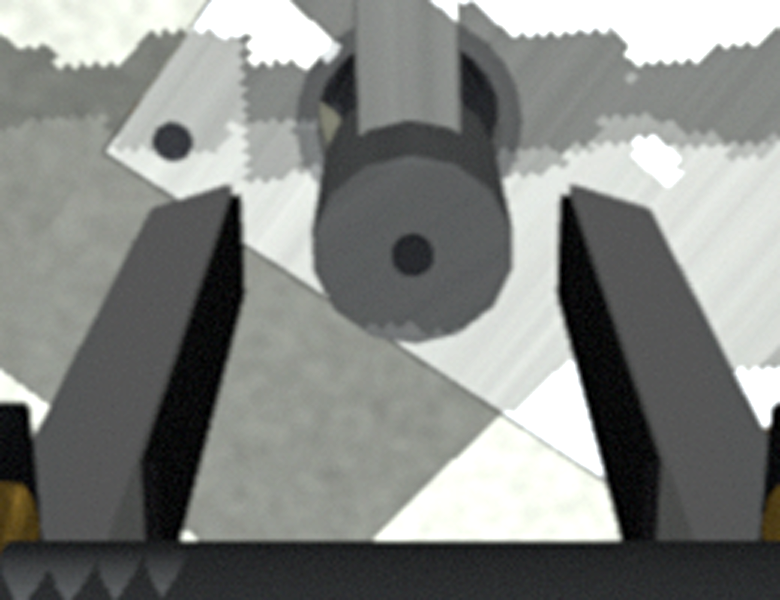

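The hub sits about 4 px (roughly 1.3 mm) right of the jaw centre. I'll nudge and close.

```bash
python3 -m pendant '[0.1,0.09,0.05,0, 0.1,0.09,0.1,0, 0.1,0.09,0.1,0, 0.1,0.09,0.1,0, 0.1,0.09,0.1,0, 0.1,0.09,0.1,0, 0.1,0.09,0.1,0, 0.1,0.09,0.1,0]' 0 55; python3 - <<'E'
from cell import read_state,camera
s=read_state();print(s["tcp_pos"],s["contact_force"],s["ft_torque"],s["joint_pos"][5],s["width"])
E
python3 -m pendant '[0,0,0,-4, 0,0,0,-9, 0,0,0,-14, 0,0,0,-20, 0,0,0,-26, 0,0,0,-32, 0,0,0,-36, 0,0,0,-40]'; python3 - <<'E'
from cell import read_state,camera
s=read_state();print(s["tcp_pos"],s["contact_force"],s["ft_torque"],s["joint_pos"][5],s["width"])
E
```

```text
t: 28.35
tcp_pos: [0.5336, 0.0394, 0.1725]
eef_rot: [0.407, 0.914, 0.0, 0.0]
contact_force: [-0.3, 0.5, 2.8]
width: 0.292
[0.53356631 0.03937589 0.17248918] [-0.32378413  0.54993457  2.77541184] [ 0.07495065 -0.01581773 -0.00752688] -0.7653385605357405 0.2917775851283277
t: 29.35
tcp_pos: [0.5335, 0.0393, 0.1725]
eef_rot: [0.695, 0.719, 0.0, 0.0]
contact_force: [0.5, 0.2, 2.4]
width: 0.294
[0.53352553 0.03925732 0.17248795] [0.50814564 0.24175124 2.40129834] [-0.0877673  -0.0330934   0.29721565] -0.06562374669114994 0.29387372684833984
```

```bash
cat > st.py <<'E'
from cell import read_state
s=read_state();print(s["t"],s["tcp_pos"].round(4),s["contact_force"].round(1),"tz",s["ft_torque"].round(3),"j6",round(s["joint_pos"][5],3),s["width"].round(3))
E
python3 -m pendant '[0,0,0,-2, 0,0,0,-4, 0,0,0,-6, 0,0,0,-8, 0,0,0,-10, 0,0,0,-12, 0,0,0,-14, 0,0,0,-16]' >/dev/null; python3 st.py
```

```text
Traceback (most recent call last):
  File "st.py", line 2, in <module>
    s=read_state();print(s["t"],s["tcp_pos"].round(4),s["contact_force"].round(1),"tz",s["ft_torque"].round(3),"j6",round(s["joint_pos"][5],3),s["width"].round(3))
                                                                                                                                               ^^^^^^^^^^^^^^^^
AttributeError: 'float' object has no attribute 'round'
```

```bash
python3 -c "
from cell import camera;import cv2
c=camera('scene');cv2.imwrite('pics/bit1.png',cv2.resize(c['color'][150:250,380:500,::-1],None,fx=6,fy=6,interpolation=cv2.INTER_CUBIC))"
```

```text
(no output)
```

View pics/bit1.png

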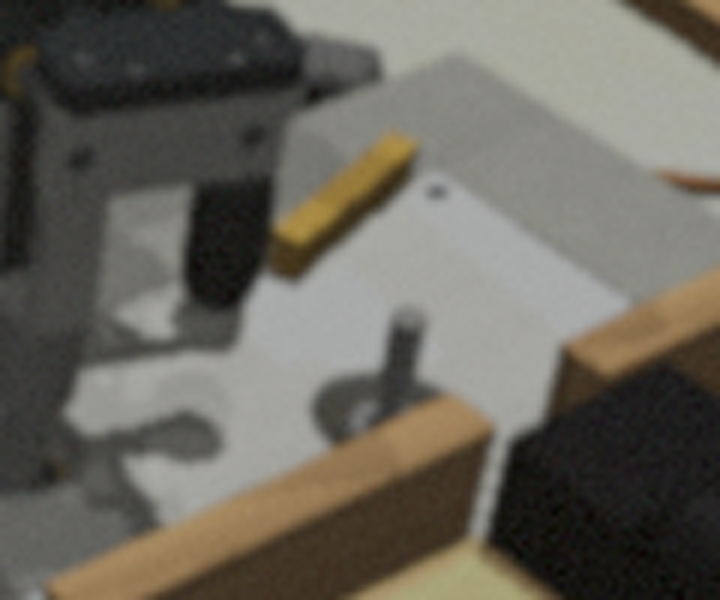

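The bit stands up at (405,320) in the crop and the bar is untouched at (340,205).

```bash
sed -i 's/s\["width"\].round(3)/round(float(s["width"]),3)/' st.py; python3 st.py
```

```text
30.4 [0.5335 0.0393 0.1724] [ 0.2 -0.5  4.2] tz [-0.143 -0.     0.188] j6 0.215 0.291
```

```bash
python3 -m pendant '[0,0,0,-2, 0,0,0,-4, 0,0,0,-6, 0,0,0,-8, 0,0,0,-10, 0,0,0,-12, 0,0,0,-14, 0,0,0,-16]' >/dev/null; python3 st.py
```

```text
31.4 [0.5335 0.0392 0.1724] [ 0.1 -0.8  5.2] tz [-0.164 -0.021  0.248] j6 0.494 0.294
```

```bash
python3 -c "
from cell import camera;import cv2
for n in('scene0','scene3'):
    a=cv2.imread(f'pics/{n}.png');print(n)
    cv2.imwrite(f'pics/bit_{n}.png',cv2.resize(a[150:250,380:500],None,fx=5,fy=5,interpolation=cv2.INTER_CUBIC))"
```

```text
scene0
scene3
```

View pics/bit_scene0.png

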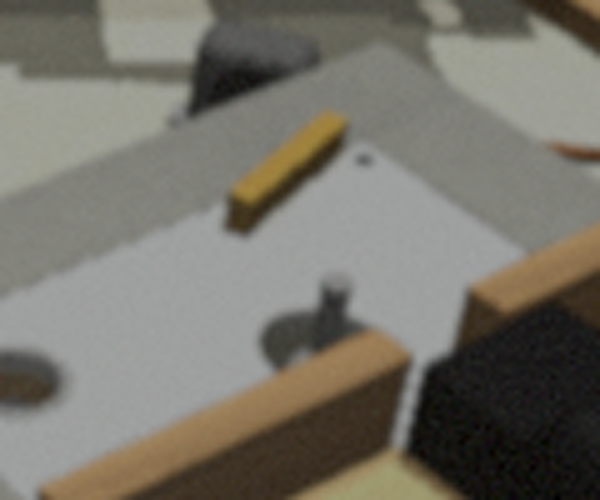

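The bit top has risen from row 206.6 to 203.0, about 9 mm, which confirms the lift is winding. I'll continue.

```bash
python3 -m pendant '[0,0,0,-2, 0,0,0,-4, 0,0,0,-6, 0,0,0,-8, 0,0,0,-10, 0,0,0,-12, 0,0,0,-14, 0,0,0,-16]' >/dev/null; python3 st.py
```

```text
32.4 [0.5335 0.0392 0.1724] [0.9 0.1 4.8] tz [-0.167  0.043  0.323] j6 0.773 0.295
```

```bash
python3 -m pendant '[0,0,0,-2, 0,0,0,-4, 0,0,0,-6, 0,0,0,-8, 0,0,0,-10, 0,0,0,-12, 0,0,0,-14, 0,0,0,-16]' >/dev/null; python3 st.py
```

```text
33.4 [0.5335 0.0391 0.1724] [ 0.2 -0.5  5.4] tz [-0.189  0.091  0.294] j6 1.052 0.293
```

```bash
python3 -m pendant '[0,0,0,-2, 0,0,0,-4, 0,0,0,-6, 0,0,0,-8, 0,0,0,-10, 0,0,0,-12, 0,0,0,-14, 0,0,0,-16]' >/dev/null; python3 st.py
```

```text
34.4 [0.5342 0.0399 0.1726] [3.  2.1 5. ] tz [ 0.31  -0.352  0.734] j6 1.331 0.29
```

Torque has jumped to 0.73 N m, which suggests the stop. I'll check with a picture that it isn't the knob on the fence.

```bash
python3 -m pendant '[0,0,0,0,0,0,0,0,0,0,0,0,0,0,0,0,0,0,0,0,0,0,0,0,0,0,0,0,0,0,0,0]' >/dev/null; python3 st.py;  python3 -c "
from cell import camera;import cv2
c=camera('scene');cv2.imwrite('pics/bit2.png',cv2.resize(c['color'][150:250,360:490,::-1],None,fx=6,fy=6,interpolation=cv2.INTER_CUBIC))"
```

```text
35.4 [0.5342 0.0399 0.1726] [4.1 1.1 4.1] tz [ 0.291 -0.413  0.626] j6 1.33 0.292
```

View pics/bit2.png

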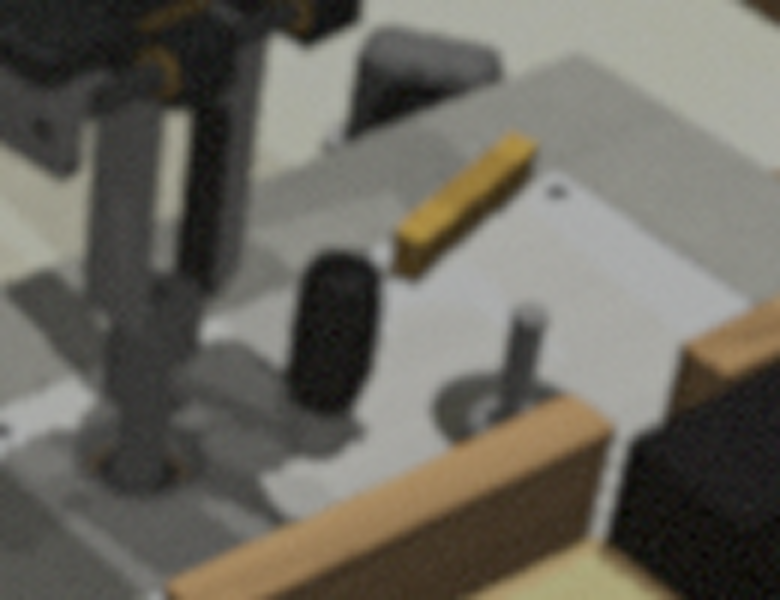

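The knob is clear of the fence at (335,335) in the crop and nothing else is touching, so this is the stop. I'll ease the torque off before drawing out.

```bash
python3 -m pendant '[0,0,0,1, 0,0,0,2, 0,0,0,3, 0,0,0,4, 0,0,0,5, 0,0,0,5, 0,0,0,5, 0,0,0,5]' >/dev/null; python3 st.py
```

```text
36.45 [0.5341 0.0398 0.1726] [3.  1.8 5. ] tz [ 0.424 -0.386 -0.08 ] j6 1.244 0.296
```

```bash
python3 -m pendant '[0,0,0.2,0, 0,0,0.5,0, 0,0,0.8,0, 0,0,1.2,0, 0,0,1.6,0, 0,0,2,0, 0,0,2.2,0, 0,0,2.2,0]' - 60 >/dev/null; python3 st.py
```

```text
37.45 [0.5268 0.0391 0.1766] [  5.9   0.2 -39. ] tz [ 0.073 -1.481  0.203] j6 1.242 0.286
```

Pulling met 39 N and the tool was dragged sideways, so I'm backing down straight away.

```bash
python3 -m pendant '[0,0,-0.8,0, 0,0,-1.6,0, 0,0,-2,0, 0,0,-2.1,0, 0,0,-2.1,0, 0,0,-2.1,0, 0,0,-2.1,0, 0,0,-2.1,0]'; python3 st.py;  python3 -c "
from cell import camera;import cv2
c=camera('scene');cv2.imwrite('pics/s12.png',cv2.resize(c['color'][130:250,330:490,::-1],None,fx=5,fy=5,interpolation=cv2.INTER_CUBIC))
c=camera('wrist');cv2.imwrite('pics/w12.png',cv2.convertScaleAbs(c['color'][:,:,::-1],alpha=1.6))"
```

```text
t: 38.45
tcp_pos: [0.5344, 0.0396, 0.1758]
eef_rot: [0.989, 0.148, 0.002, 0.0]
contact_force: [-1.6, 2.7, 6.1]
width: 0.289
38.45 [0.5344 0.0396 0.1758] [-1.6  2.7  6.1] tz [0.673 0.653 0.124] j6 1.242 0.289
```

View pics/s12.png

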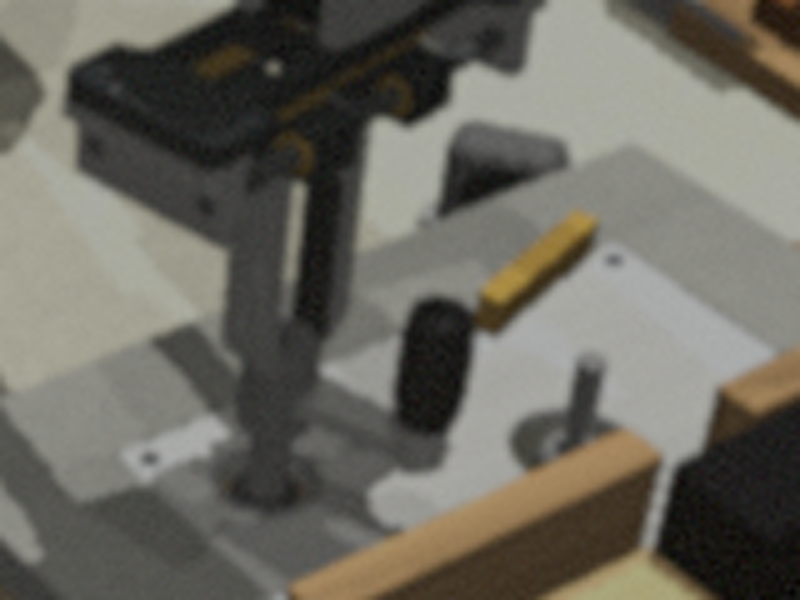

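View pics/w12.png

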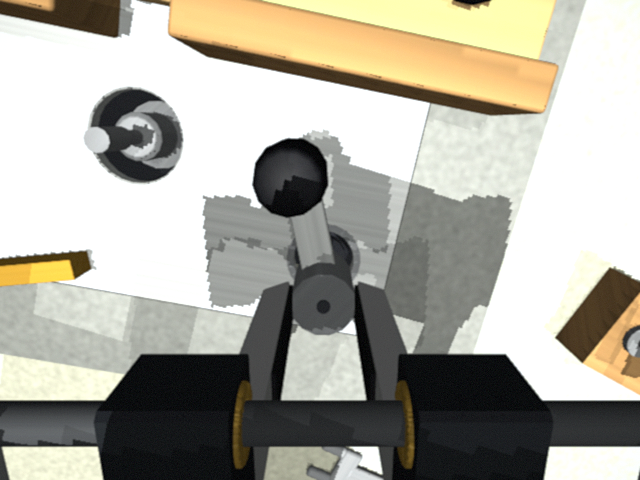

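The crank is upright in the port, but the grip has turned about 14° and slid about 3 mm on the hub. I'll release, realign +14°, regrip at the right height and centre, then move the socket to mid-play before lifting.

```bash
python3 -m pendant '[0,0,0.05,0, 0,0,0.05,0, 0,0,0.05,0, 0,0,0.05,0, 0,0,0.05,4, 0,0,0.05,9, 0,0,0.05,14, 0,0,0.05,14]' 0.5 >/dev/null; python3 st.py;  python3 -c "
from cell import camera;import cv2
c=camera('scene');cv2.imwrite('pics/s13.png',cv2.resize(c['color'][130:250,330:490,::-1],None,fx=5,fy=5,interpolation=cv2.INTER_CUBIC))
c=camera('wrist');cv2.imwrite('pics/w13.png',cv2.resize(cv2.convertScaleAbs(c['color'][120:420,190:450,::-1],alpha=1.6),None,fx=2,fy=2))"
```

```text
39.55 [0.5333 0.0392 0.1734] [-0.5  0.6 -0.6] tz [-0.068  0.153  0.044] j6 0.999 0.501
```

View pics/w13.png

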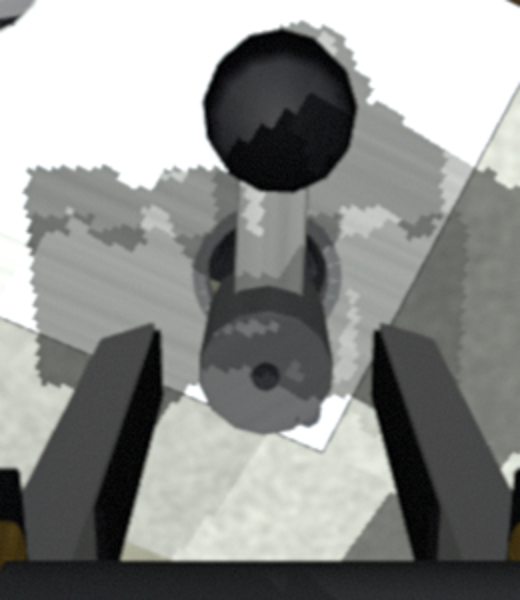

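View pics/s13.png

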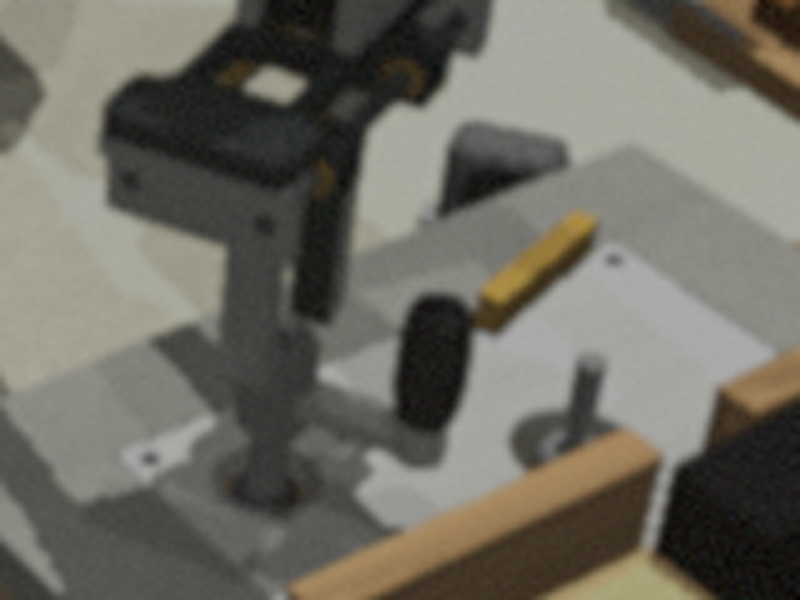

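The arm is aligned with the gripper and the hub is centred between the jaws (x 265 against 266 in the crop). I'll regrip.

```bash
python3 -m pendant '[0,0,-0.1,0, 0,0,-0.1,0, 0,0,-0.1,0, 0,0,-0.1,0, 0,0,-0.1,0, 0,0,-0.1,0, 0,0,-0.1,2, 0,0,-0.1,3]' 0 60 >/dev/null; python3 st.py; python3 -m pendant '[0,0,0.1,0, 0,0,0.2,0, 0,0,0.3,0, 0,0,0.4,0, 0,0,0.4,0, 0,0,0.4,0, 0,0,0.4,0, 0,0,0.4,0]' >/dev/null; python3 st.py
```

```text
40.65 [0.5332 0.0393 0.1721] [ 0.2 -0.5 -4.3] tz [-0.078  0.003  0.007] j6 0.944 0.298
41.65 [0.5333 0.0394 0.1766] [-0.   1.2 -3.7] tz [ 0.076  0.165 -0.016] j6 0.945 0.297
```

It now slides freely. Drawing it out.

```bash
python3 -m pendant '[0,0,0.2,0, 0,0,0.4,0, 0,0,0.7,0, 0,0,1,0, 0,0,1.3,0, 0,0,1.6,0, 0,0,1.6,0, 0,0,1.6,0]' >/dev/null; python3 st.py;python3 -m pendant '[0,0,0.5,0, 0,0,1,0, 0,0,2,0, 0,0,4,0, 0,0,6,0, 0,0,8,0, 0,0,10,0, 0,0,10,0]' >/dev/null; python3 st.py; python3 -c "
from cell import camera;import cv2
c=camera('scene');cv2.imwrite('pics/s14.png',c['color'][:,:,::-1])
c=camera('wrist');cv2.imwrite('pics/w14.png',cv2.convertScaleAbs(c['color'][:,:,::-1],alpha=1.6))"
```

```text
42.65 [0.5333 0.0393 0.1925] [ 0.5  0.2 -3.5] tz [-0.073  0.167  0.022] j6 0.945 0.3
43.65 [0.5343 0.0393 0.2954] [-0.4 -0.7 -3.2] tz [-0.116  0.118  0.043] j6 0.945 0.3
```

View pics/s14.png

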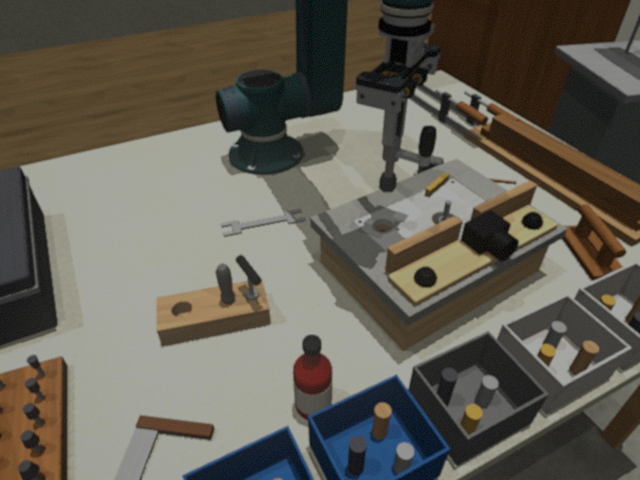

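View pics/w14.png

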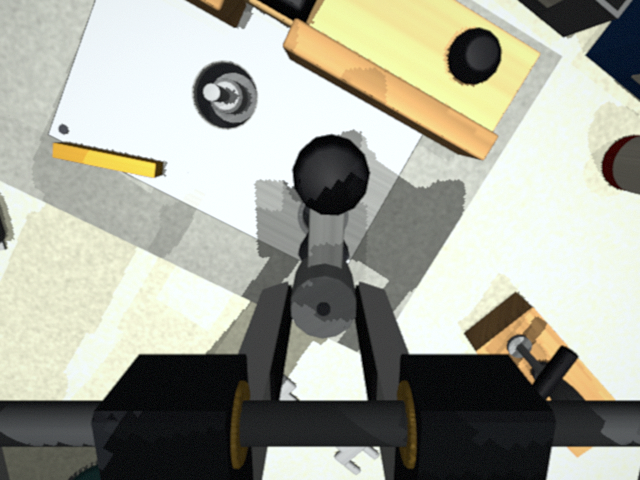

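The crank is out and hanging upright in the grip at (388,180) in the scene view, with the bar and tools undisturbed. To be sure the lift has not backed off, I'll compare the bit tip row now with pictures from earlier in the winding.

```bash
python3 - <<'E'
from cell import camera
import cv2,numpy as np
def prof(g):  # g = gray crop rows195:218, cols 440:456 : bit tip row by vertical gradient centroid
    p=g[:,:].astype(float)
    return p
S=[camera("scene")["color"] for _ in range(2)]
now=np.mean([cv2.cvtColor(s,cv2.COLOR_RGB2GRAY).astype(np.float32) for s in S],0).astype(np.float32)
imgs={"start":cv2.imread("pics/scene0.png",0),"s14":cv2.imread("pics/s14.png",0)}
for n,(r0,c0,f,h,w) in {"bit1":(150,380,6,100,120),"bit2":(150,360,6,100,130),"s12":(130,330,5,120,160),"s13":(130,330,5,120,160)}.items():
    a=np.zeros((480,640),np.uint8);a[r0:r0+h,c0:c0+w]=cv2.resize(cv2.imread(f"pics/{n}.png",0),(w,h),interpolation=cv2.INTER_AREA);imgs[n]=a
win=now[195:211,442:454]
for n,a in imgs.items():
    best=cv2.matchTemplate(a[185:222,436:460].astype(np.float32),win[2:14],cv2.TM_CCOEFF_NORMED)
    _,v,_,l=cv2.minMaxLoc(best);y=l[1]
    col=best[:,l[0]]
    d=0.5*(col[y-1]-col[y+1])/(col[y-1]-2*col[y]+col[y+1]) if 0<y<len(col)-1 else 0
    print(n,round(v,3),"row shift vs now",round(y+d-12,2),"col",l[0]-6)
E
```

```text
start 0.968 row shift vs now 4.09 col -1
s14 0.999 row shift vs now 0.01 col 0
bit1 0.99 row shift vs now 0.54 col 0
bit2 0.997 row shift vs now 0.02 col 0
s12 0.997 row shift vs now 0.0 col 0
s13 0.997 row shift vs now 0.03 col 0
```

The bit row is unchanged since the stop (within 0.03 px), so the lift has held. I'm carrying the crank back over its hole.

```bash
python3 -m pendant '[-0.5,-3,1,-10, -1,-8,1,-20, -1.5,-13,1,-30, -2,-18.5,1,-40, -2.5,-24,1,-50, -3,-29.5,1,-60, -3.5,-35,1,-70, -4,-38,1,-80]' >/dev/null; python3 -m pendant '[-0.1,-1.8,-1,-10, -0.1,-1.9,-2,-20, -0.1,-1.9,-4,-25, -0.1,-1.9,-6,-25, -0.1,-1.9,-6.5,-25, -0.1,-1.9,-6.5,-25, -0.1,-1.9,-6.5,-25, -0.1,-1.9,-6.5,-25]'; python3 st.py; python3 - <<'E'
from cell import camera
import cv2
from h import *
np.set_printoptions(precision=4,suppress=True)
c=camera("scene");cv2.imwrite("pics/s15.png",cv2.resize(c["color"][210:340,110:290,::-1],None,fx=4,fy=4,interpolation=cv2.INTER_CUBIC))
c=camera("wrist");cv2.imwrite("pics/w15.png",cv2.convertScaleAbs(c["color"][:,:,::-1],alpha=1.6))
T=camera("top");print("hole top",onz(T,459.1,233.7,.045))
E
```

```text
t: 45.85
tcp_pos: [0.4927, -0.3599, 0.2388]
eef_rot: [0.814, -0.581, 0.001, 0.0]
contact_force: [0.5, -0.0, -4.3]
width: 0.299
45.85 [ 0.4927 -0.3599  0.2388] [ 0.5 -0.  -4.3] tz [ 0.09   0.099 -0.008] j6 2.086 0.299
hole top [ 0.4906 -0.3605  0.045 ]
```

View pics/s15.png

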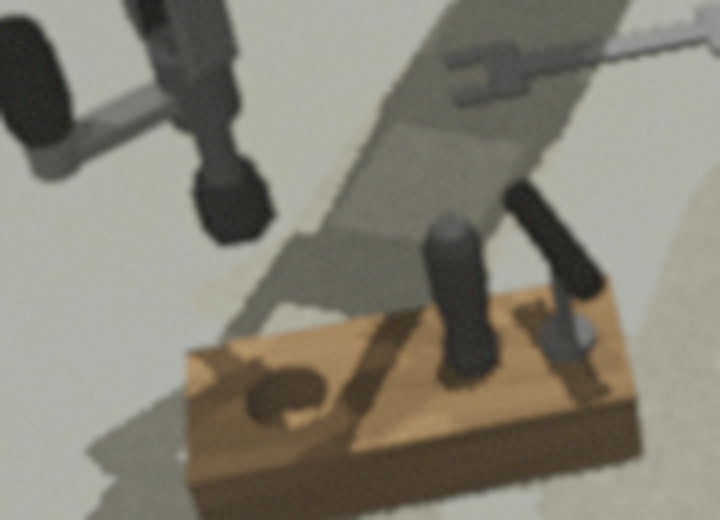

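View pics/w15.png

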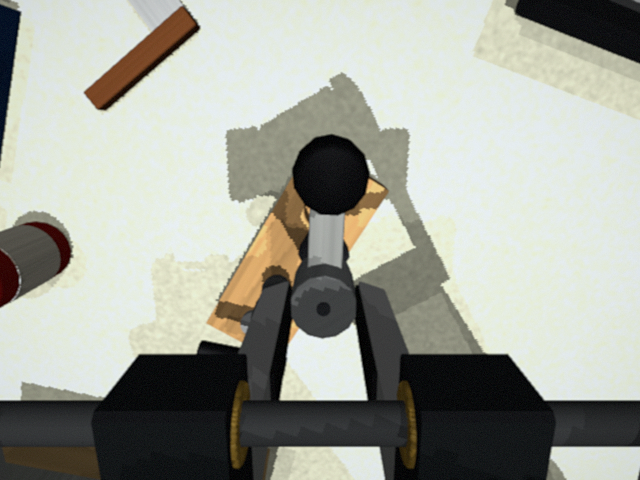

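```bash
python3 - <<'E'
from cell import camera
from h import *
np.set_printoptions(precision=4,suppress=True)
c=camera("scene");print("foot",onz(c,110+236/4,210+226/4,.1504),"hole",onz(c,110+287/4,210+397/4,.045))
E
python3 -m pendant '[0,0.05,-1.5,0, 0,0.05,-3,0, 0,0.05,-4.5,0, 0,0.05,-6,0, 0,0.05,-7.5,0, 0,0.05,-8.5,0, 0,0.05,-9,0, 0,0.05,-9,0]'; python3 st.py; python3 - <<'E'
from cell import camera
import cv2
c=camera("scene");cv2.imwrite("pics/s16.png",cv2.resize(c["color"][230:340,110:290,::-1],None,fx=4,fy=4,interpolation=cv2.INTER_CUBIC))
c=camera("wrist");cv2.imwrite("pics/w16.png",cv2.convertScaleAbs(c["color"][:,:,::-1],alpha=1.6))
E
```

```text
foot [ 0.4892 -0.3598  0.1504] hole [ 0.4939 -0.3599  0.045 ]
t: 47.05
tcp_pos: [0.4923, -0.3591, 0.1474]
eef_rot: [0.814, -0.581, -0.0, 0.0]
contact_force: [-0.2, -0.0, -3.6]
width: 0.296
47.05 [ 0.4923 -0.3591  0.1474] [-0.2 -0.  -3.6] tz [0.041 0.116 0.02 ] j6 2.087 0.296
```

View pics/s16.png

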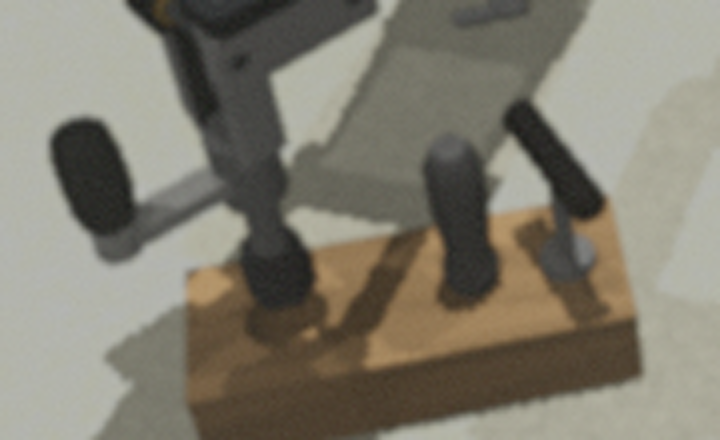

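View pics/w16.png

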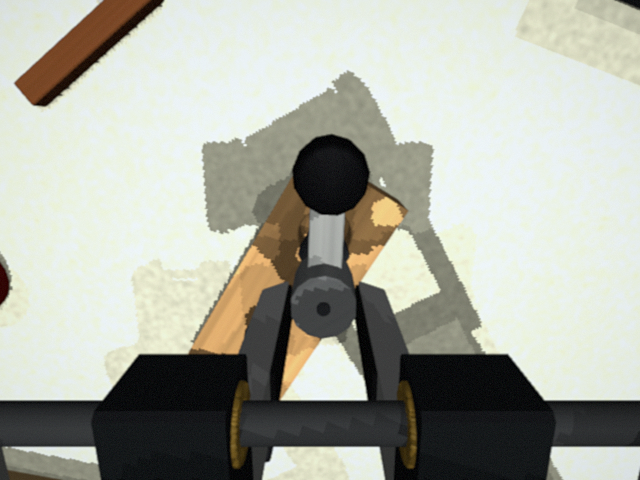

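```bash
python3 - <<'E'
from cell import camera
from h import *
import cv2
np.set_printoptions(precision=4,suppress=True)
c=camera("scene")
for X in ([.4923,-.3591,.059],[.4935,-.3593,.045]):
    p=c["R"]@np.array(X)+c["t"];print((p[0]/p[2]*c["fx"]+c["cx"]-155)*12,(p[1]/p[2]*c["fy"]+c["cy"]-280)*12)
cv2.imwrite("pics/s17.png",cv2.convertScaleAbs(cv2.resize(c["color"][280:325,155:210,::-1],None,fx=12,fy=12,interpolation=cv2.INTER_CUBIC),alpha=2))
E
```

```text
305.5116799098532 281.1920944745757
324.1522859470417 347.8698422567195
```

View pics/s17.png

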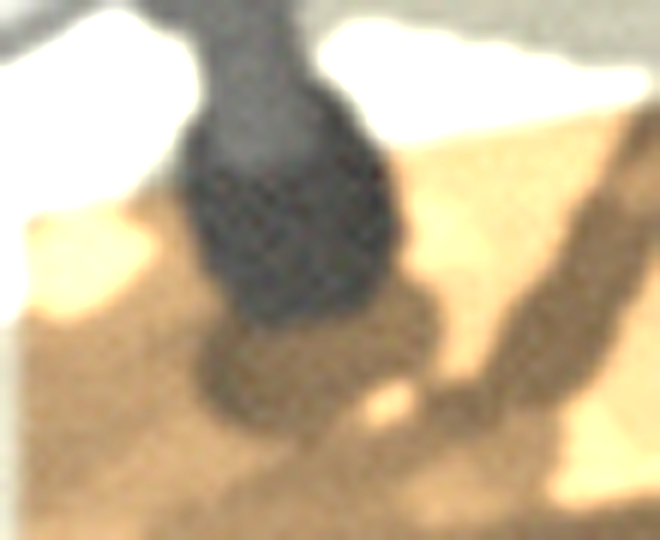

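The socket foot is about 14 mm above the block, near (305,265) in the crop, and the hole is near (320,353). The estimates suggest it is centred within about 2 mm, so I'll nudge +1 mm in x and lower gently.

```bash
python3 -m pendant '[0.1,0.03,-0.3,0, 0.1,0.03,-0.6,0, 0.1,0.03,-0.9,0, 0.1,0.03,-1.2,0, 0.1,0.03,-1.4,0, 0.1,0.03,-1.6,0, 0.1,0.03,-1.8,0, 0.1,0.03,-1.8,0]'>/dev/null; python3 st.py
```

```text
48.2 [ 0.4932 -0.3588  0.1294] [-0.   0.4 -3. ] tz [ 0.085  0.077 -0.05 ] j6 2.088 0.3
```

```bash
python3 -m pendant '[0,0,-0.3,0, 0,0,-0.6,0, 0,0,-0.9,0, 0,0,-1.2,0, 0,0,-1.5,0, 0,0,-1.8,0, 0,0,-2.1,0, 0,0,-2.1,0]'>/dev/null; python3 st.py;python3 -m pendant '[0,0,-0.05,0, 0,0,-0.1,0, 0,0,-0.15,0, 0,0,-0.2,0, 0,0,-0.25,0, 0,0,-0.3,0, 0,0,-0.35,0, 0,0,-0.4,0]'>/dev/null; python3 st.py
```

```text
49.2 [ 0.4932 -0.3587  0.1082] [-0.4 -0.6 -4.5] tz [ 0.148  0.099 -0.036] j6 2.088 0.3
50.2 [ 0.4933 -0.3589  0.1046] [-0.3  0.6 -3.5] tz [0.057 0.126 0.012] j6 2.088 0.298
```

```bash
python3 -m pendant '[0,0,-0.05,0, 0,0,-0.1,0, 0,0,-0.15,0, 0,0,-0.2,0, 0,0,-0.2,0, 0,0,-0.2,0, 0,0,-0.2,0, 0,0,-0.2,0]'>/dev/null; python3 st.py
```

```text
51.2 [ 0.4934 -0.3589  0.1026] [ 0.3 -0.9 -3.4] tz [0.059 0.117 0.057] j6 2.088 0.297
```

```bash
python3 -m pendant '[0,0,-0.05,0, 0,0,-0.1,0, 0,0,-0.15,0, 0,0,-0.2,0, 0,0,-0.2,0, 0,0,-0.2,0, 0,0,-0.2,0, 0,0,-0.2,0]'>/dev/null; python3 st.py
```

```text
52.2 [ 0.4934 -0.3589  0.1006] [-0.4 -0.1 -4. ] tz [0.128 0.099 0.006] j6 2.088 0.296
```

```bash
python3 -m pendant '[0,0,-0.05,0, 0,0,-0.1,0, 0,0,-0.15,0, 0,0,-0.2,0, 0,0,-0.2,0, 0,0,-0.2,0, 0,0,-0.2,0, 0,0,-0.2,0]'>/dev/null; python3 st.py
```

```text
53.2 [ 0.4934 -0.359   0.0988] [-1.1  0.4 -1.3] tz [0.162 0.257 0.007] j6 2.088 0.298
```

Contact is at the floor height. Releasing and rising straight up.

```bash
python3 -m pendant '[0,0,0,0, 0,0,0,0, 0,0,0,0, 0,0,0,0, 0,0,0.5,0, 0,0,2,0, 0,0,4,0, 0,0,6,0]' 0.6 >/dev/null; python3 st.py;python3 -m pendant '[0,0,4,0, 0,0,8,0, 0,0,10,0, -2,0,12,0, -6,2,12,0, -11,5,12,0, -16,9,12,0, -20,12,12,0]' >/dev/null; python3 st.py; python3 - <<'E'
from cell import camera
import cv2
from h import *
np.set_printoptions(precision=4,suppress=True)
c=camera("scene");cv2.imwrite("pics/s18.png",cv2.resize(c["color"][230:350,110:290,::-1],None,fx=4,fy=4,interpolation=cv2.INTER_CUBIC))
c=camera("top");cv2.imwrite("pics/t18.png",cv2.resize(c["color"][190:270,370:520,::-1],None,fx=5,fy=5,interpolation=cv2.INTER_CUBIC))
cv2.imwrite("pics/t18f.png",c["color"][:,:,::-1])
E
```

```text
54.2 [ 0.4936 -0.3591  0.1606] [-0.   0.   0.4] tz [ 0.075  0.152 -0.02 ] j6 2.088 0.602
55.2 [ 0.2906 -0.2373  0.2791] [-0.6 -0.6  1.1] tz [0.059 0.146 0.018] j6 1.975 0.602
```

View pics/s18.png

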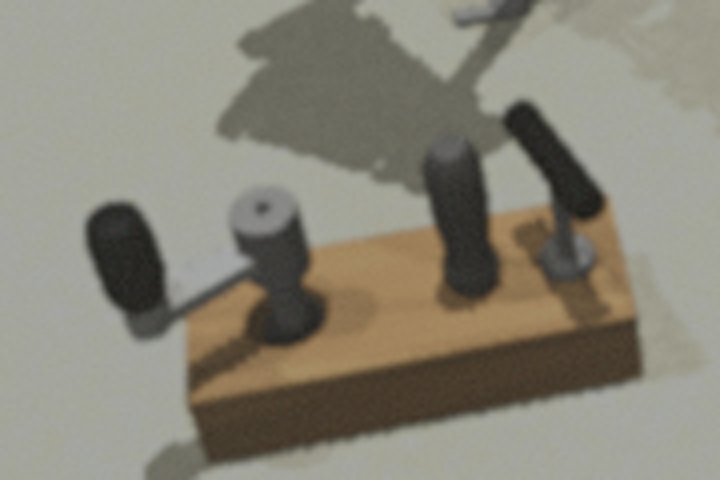

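View pics/t18.png

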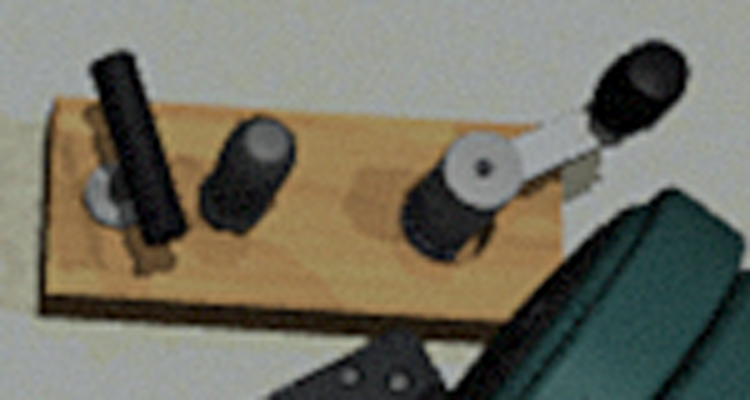

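```bash
python3 - <<'E'
from cell import camera,read_state
import cv2
from h import *
np.set_printoptions(precision=4,suppress=True)
T=camera("top");S=camera("scene")
print(tri(ray(T,370+484/5-.4,190+168/5-.4),ray(S,110+264/4-.4,230+208/4-.4)))
a=cv2.imread("pics/scene0.png",0);n=cv2.cvtColor(S["color"],cv2.COLOR_RGB2GRAY)
for nm,(r,c,h,w) in {"driver":(258,214,50,20),"tee":(253,234,55,32),"bar":(170,422,30,30)}.items():
    m=cv2.matchTemplate(n[r-8:r+h+8,c-8:c+w+8],a[r:r+h,c:c+w],cv2.TM_CCOEFF_NORMED);_,v,_,l=cv2.minMaxLoc(m);print(nm,v,l[0]-8,l[1]-8)
w=a[198:216,442:454]
m=cv2.matchTemplate(n[185:222,436:460],w,cv2.TM_CCOEFF_NORMED);_,v,_,l=cv2.minMaxLoc(m);print("bit rows moved",l[1]-13,v)
print(read_state()["contact_force"])
E
```

```text
(array([ 0.4924, -0.3573,  0.1154]), [np.float64(0.0006753281208792309), np.float64(0.000675328120879217)])
driver 0.8800528645515442 0 0
tee 0.988492488861084 0 0
bar 0.9984292387962341 0 0
bit rows moved -5 0.9056910872459412
[ 0.0349 -0.0845  0.041 ]
```

```bash
python3 -c "
from cell import env
print(env.sign_off())"; python3 st.py
```

```text
the job is handed in; nothing more can be done
None
the job is handed in; nothing more can be done
```

I finished the job and handed it in at about t = 55 s, inside the 72 s limit. As far as my checks show, the router is at its top stop and the crank is back upright in its own hole. No verdict was reported.

**What I did:** I took the crank from the block and lowered it through the port. At about 7 N I felt clockwise until the socket dropped over the hex. I then wound it with one regrip until the torque climbed from about 0.25 to 0.73 N m, which I took as the top stop. After easing the torque off, I drew the crank out and stood it back in its hole.

**Last checks:**
- **Lift:** The bit's position in the picture was unchanged, within 0.03 px, from reaching the stop until the crank was drawn out. In the last picture it was still about 5 px above its starting row.
- **Crank:** Two cameras put the top of its hub at a height of 0.1154 m, which means it is standing on the floor of its hole, about 2 mm from where it started.
- **Other items:** The screwdriver, T-key and brass bar show no shift at all in the pictures.

**What went wrong or disagreed:**
- **Drawing out:** The first pull jammed at 39 N and the grip slipped on the hub. I backed down, regripped squarely, and it then came out freely.
- **Socket depth:** I measured the seated foot about 35 mm below the port, against the stated 36 mm. It bottomed firmly and is past the 32 mm limit.
- **Rack hole:** The two cameras disagreed by about 3 mm on the hole's position, so I went between their estimates. The crank met no resistance going in.

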